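# Chill the filled chocolate moulds

## Robot

A 6-joint arm with a two-finger parallel gripper is mounted at the origin on the work surface. World frame = base frame: x ahead of the robot, y to its left, z up, the work surface at z = 0. Lengths are in m, angles in rad, forces in N, time in s.
With the tool pointing down it reaches from about 0.375 to 0.975 m from the base axis. Payload 3.8 kg.
Tool frame: the origin (TCP) lies between the finger pads; the fingertips stand 8 mm ahead of it and the grasp point (between the pads) lies 11 mm behind it (tcp_to_tips is the distance from the TCP to the fingertips, in m); z points along the fingers, y is the line along which they close (so a half turn about z gives the same grasp; the last joint's range is limited). The gripper opens to 85 mm and grips with 20 to 120 N. Pads are 22 mm wide; open, the fingers measure 114 mm over their backs; the gripper's body (76 mm by 85 mm) begins 54 mm behind the grasp point. The pads swing forward as they close: fully open they stand 13 mm farther back than shut.
Start: joints at [-1.31, 0.264, 1.604, -0, 1.274, -0.037], TCP at [0.198, -0.645, 0.239] pointing down, gripper open.
Joint ranges: [-2.63, 2.63], [-0.94, 2.18], [0.31, 2.57], [-1.31, 4.45], [0, 2.66], [-2.55, 2.55]. Speed limits (rad/s): [2.57, 2.57, 3.14, 3.14, 3.14, 3.14].

## Interface

Orientations are given as a rotation vector (axis times angle).
In Python, from workcell import * gives the robot as it stands.
- The arm moves only by the tool move_arm, never from a script. Its argument "series" is one flat list of numbers, 7 for each row, row after row: the finger opening in cm, from 0 to 8.54, then the shift along the tool's x, y, z in cm, then the turn, a rotation vector about the tool's x, y, z in degrees. A call has 1 to 5 rows; each row shifts and turns the commanded pose from where the row before left it, along the tool's axes as they then stand; what a row does not reach is not made up. A row lasts 1/8 s, in which the tool goes at most 62.5 mm and 10.7 degrees, less where a joint would pass 70% of its speed; a pose out of reach is approached as far as the arm can. A call is refused whole if a number of a shift passes 6.25 or a number of a turn 10.7, either way. A call with a gripper value outside its range is refused whole. The fingers move at their own pace and stop on an object; "grip_force" is the grip in N (left out, the last holds). Time passes only in rows, so rows that do not move let the fingers close. It gives the time, the measured TCP pose, the force, the opening and the grip force at its end, in the units of the state.
- read_state(): the state, without advancing time (a new reading comes with each control period).
- read_camera(name): name is "scene" or "top"; returns the picture (420x560x3 uint8, red, green, blue); there is no depth.
- calibration(name): a dict with "camera_matrix" (3x3 intrinsics, pixels), "rvec" (rotation vector, rad) and "tvec" (3), from world to camera coordinates, as OpenCV has them. Camera axes: x right, y down, z forward; pixel columns grow to the right and rows downward; lengths in m; the calibration is good to about 2 mm. A picture is of the moment at which its call begins. calibration takes no time and is no camera call.
- finish_job(): hands the job in; it is judged then, once.
The state is a dict: "time": time; "q": joint angles; "joint_vel": joint speeds; "joint_torque": joint torques, N m; "tool_pos": TCP position; "tcp_rot": TCP orientation; "wrist_force": force on the tool from outside, world axes, zero at the start; "torque": the same for the moment, N m; "width": opening from 0.0 (shut) to 1.0 (fully open); "grip_force": force on a finger pad.
Only numpy, scipy, OpenCV 4.12 (cv2) and the standard library are available. Lean on these libraries where they do the work, as an engineer would, in place of code of your own. Each camera call takes 0.05 s, during which the arm holds its last target. There are 200 camera calls.

## Task

Hang the ear defenders that were left on the chill plate over the rail, then stack all the filled moulds on the plate in one square pile, centred on the plate and lined up with it. Squeeze the clamped cold-air gun's trigger fully for about a second to chill the pile and let it go, and only after that lay the white cover squarely on top of the pile, rib up. Leave the other things on the bench where they are.

Things in the scene. Friction and masses are not known exactly. Their poses are not given: they have to be found in the camera images.
- mould1: filled chocolate mould, a flat brownish box 150 x 66 x 22 mm (x, y, z) with two rows of five round filled cavities flush in its top; origin at the centre of its underside, x along its length; 0.18-0.28 kg. All moulds are alike. Three to five are present; None from the start means absent
- mould2: filled chocolate mould, a flat brownish box 150 x 66 x 22 mm (x, y, z) with two rows of five round filled cavities flush in its top; origin at the centre of its underside, x along its length; 0.18-0.28 kg. All moulds are alike. Three to five are present; None from the start means absent
- mould3: filled chocolate mould, a flat brownish box 150 x 66 x 22 mm (x, y, z) with two rows of five round filled cavities flush in its top; origin at the centre of its underside, x along its length; 0.18-0.28 kg. All moulds are alike. Three to five are present; None from the start means absent
- mould4: filled chocolate mould, a flat brownish box 150 x 66 x 22 mm (x, y, z) with two rows of five round filled cavities flush in its top; origin at the centre of its underside, x along its length; 0.18-0.28 kg. All moulds are alike. Three to five are present; None from the start means absent
- mould5: filled chocolate mould, a flat brownish box 150 x 66 x 22 mm (x, y, z) with two rows of five round filled cavities flush in its top; origin at the centre of its underside, x along its length; 0.18-0.28 kg. All moulds are alike. Three to five are present; None from the start means absent
- cover: white rigid cover plate, 150 x 66 x 8 mm with an upright grip rib on its top (80 mm along x, 14 mm thick along y, from z = 8 to 28 mm); origin at the centre of its underside, x along its length; 0.13 kg
- plate_top (a point): centre of the top face of the chill plate, a fixed bare aluminium slab 190 x 100 x 10 mm lying on the bench (top 10 mm above it); x along its length, y along its width, z up. A thin steel-grey field of 160 x 76 mm marks its middle
- ear_defenders: dark ear defenders standing on two cups on the chill plate, headband up, 157 mm high, about 0.22 kg; origin midway between the cups at their undersides, z up. Arch in the x-z plane: cups at x = +-58 to +-88 mm, 74 mm along y, 75 mm high; 94 mm clear between their pads. Level padded block on top of the band, to be gripped across y: 70 mm along x, 24 mm along y, z = 135 to 157 mm
- band_under (a point): underside of the middle of the headband of the ear defenders, 135 mm above the cups' undersides
- rail_mid (a point): mid-point of the axis of the fixed hanging rail, a level steel bar 12 mm thick running 240 mm along this point's y axis between two posts at its ends; the axis is about 160 mm above the bench. x is level, across the bar
- trigger (a joint): angle of the gun's trigger, rad: 0 released, 0.32 fully squeezed (hard stop); a spring returns it. It takes about 5 N at the pad to start and 11 N to hold it fully in
- trigger_pad (a point): middle of the trigger lever on its centreline, 60 mm from its upright hinge pin. Lever 78 mm long, 9 mm thick, 26 mm high; swings level. The cold-air gun is clamped on its side on a fixed stand beside the chill plate, brass nozzle towards the plate, so grip and trigger lie side by side 95 mm above the bench and can be pinched from above
- grip_mid (a point): middle of the gun's fixed black grip, 95 mm above the bench. Axes: nozzle points to -y; the grip, 115 mm long, 24 mm across y, 30 mm high, runs along x, free end at -x. The trigger is on its -y side: the pair measures about 60 mm along y at the pad, squeezed 36 mm. Free below down to a 12 mm high base. The barrel, 36 mm thick, 145 mm along y, crosses at x = +80 mm
- praline_cup: bystander: open steel cup, 72 mm across, 75 mm high, standing among the moulds; origin under its centre
- butter_bottle: bystander: amber bottle, 60 mm across, 150 mm high; origin under its centre
- nut_jar: bystander: jar, 72 mm across, 90 mm high; origin under its centre
- bowl: bystander: steel bowl, 130 mm across, 60 mm high; origin under its centre
- choc_can: bystander: white can, 70 mm across, 100 mm high; origin under its centre
Not all that is in view belongs to the job. Leave any purple look-alike of the mould4 alone.

How it is judged:
On the way, in this order (a step that is already met when the one before it is completed fails the run):
1. all moulds present lie in a square pile on the chill plate, the cover not on it (x of mould1 in the frame of plate_top between -0.012 and 0.012 m and y of mould1 in the frame of plate_top between -0.012 and 0.012 m and angle between the x axis of each of mould1, mould2, mould3, mould4, mould5 and the x axis of plate_top, either way round below 0.12 rad and angle between each of mould1, mould2, mould3, mould4, mould5's own z axis and vertical below 0.1 rad and linear speed of each of mould1, mould2, mould3, mould4, mould5 below 0.03 m/s and x of mould2 in the frame of plate_top between -0.012 and 0.012 m and y of mould2 in the frame of plate_top between -0.012 and 0.012 m and x of mould3 in the frame of plate_top between -0.012 and 0.012 m and y of mould3 in the frame of plate_top between -0.012 and 0.012 m and x of mould4 in the frame of plate_top between -0.012 and 0.012 m and y of mould4 in the frame of plate_top between -0.012 and 0.012 m and x of mould5 in the frame of plate_top between -0.012 and 0.012 m and y of mould5 in the frame of plate_top between -0.012 and 0.012 m and horizontal distance between cover and plate_top above 0.1 m), for 0.2 s.
2. the trigger is squeezed fully (over 0.27 rad) for 0.6 s while the uncovered pile stands square (all of step 1 and value of joint trigger above 0.27 rad), for 0.6 s.
3. the trigger is let go (under 0.04 rad) before the cover goes on (value of joint trigger below 0.04 rad and horizontal distance between cover and plate_top above 0.1 m), for 0.1 s.
At the end, for the whole second after the job is handed in: Moulds and cover lie flat within 12 mm per plate axis and 0.12 rad of the plate centre and length, cover on top, rib up; ear defenders hang by the band within 35 mm across, 100 mm along of the rail middle, tilt under 0.5 rad, off the bench; trigger released; all at rest (x of mould1 in the frame of plate_top between -0.012 and 0.012 m and y of mould1 in the frame of plate_top between -0.012 and 0.012 m and angle between the x axis of each of mould1, mould2, mould3, mould4, mould5, cover and the x axis of plate_top, either way round below 0.12 rad and angle between each of mould1, mould2, mould3, mould4, mould5, cover's own z axis and vertical below 0.1 rad and linear speed of each of mould1, mould2, mould3, mould4, mould5, cover, ear_defenders below 0.03 m/s and x of mould2 in the frame of plate_top between -0.012 and 0.012 m and y of mould2 in the frame of plate_top between -0.012 and 0.012 m and x of mould3 in the frame of plate_top between -0.012 and 0.012 m and y of mould3 in the frame of plate_top between -0.012 and 0.012 m and x of mould4 in the frame of plate_top between -0.012 and 0.012 m and y of mould4 in the frame of plate_top between -0.012 and 0.012 m and x of mould5 in the frame of plate_top between -0.012 and 0.012 m and y of mould5 in the frame of plate_top between -0.012 and 0.012 m and x of cover in the frame of plate_top between -0.012 and 0.012 m and y of cover in the frame of plate_top between -0.012 and 0.012 m and z of cover in the frame of mould1 above 0.015 m and z of cover in the frame of mould2 above 0.015 m and z of cover in the frame of mould3 above 0.015 m and z of cover in the frame of mould4 above 0.015 m and z of cover in the frame of mould5 above 0.015 m and y of band_under in the frame of rail_mid between -0.1 and 0.1 m and x of band_under in the frame of rail_mid between -0.035 and 0.035 m and height (world z) of band_under above 0.155 m and height (world z) of ear_defenders above 0.015 m and angle between ear_defenders's own z axis and vertical below 0.5 rad and contact force between ear_defenders and rail above 0.5 N and value of joint trigger below 0.04 rad); the robot touches nothing.
It fails at once if a bystander (cup, bottle, jar, bowl or can) is moved more than 40 mm (distance of any of praline_cup, butter_bottle, nut_jar, bowl, choc_can from where it was at the start of the episode above 0.04 m).
It fails at once if a bystander is knocked over (angle between any of praline_cup, butter_bottle, nut_jar, bowl, choc_can's own z axis and vertical above 0.5 rad).
Of mould1, mould2, mould3, mould4, mould5 only 3 to 5 are there at a start; the rules pass over those that are not, and their reading is None.
At some moment in a run one of cover, ear_defenders may be knocked a few centimetres aside while the robot is not near it.
It also fails if it takes over 208 s, if anything falls off the work surface, if the arm or the gripper's body presses on something with over 40 N, if the wrist force passes 120 N, or if a joint passes its speed limit or range.

## Working session

There is one attempt and no reset: what is moved stays moved. The work goes in short steps, Python scripts to look and compute and a tool call to move; the robot and the scene stay as the last step left them, time stands still between calls to the robot, and variables do not carry over. Pictures are saved under pics/ and viewed, at most 14 in all, crops included, and the job is handed in when it is done.

Besides the shell and the picture viewer there is one more tool, called after ">>>" as a command line: name --argument value ..., lists and objects as JSON in quotes. move_arm: Moves the arm, as the interface text tells. Its arguments: {"type":"object","properties":{"series":{"type":"array"},"grip_force":{"type":"number"}},"required":["series"]}

```bash
mkdir -p pics; ls; python3 - <<'E'
from workcell import *
import cv2
for n in("scene","top"):
    im=read_camera(n); cv2.imwrite(f"pics/{n}0.png",cv2.resize(im[:,:,::-1],(800,600),interpolation=cv2.INTER_CUBIC)); cv2.imwrite(f"raw_{n}0.png",im[:,:,::-1])
    print(n,calibration(n))
print(read_state())
E
```

```text
pics
scene {'camera_matrix': array([[499.3990835 ,   0.        , 278.20365834],
       [  0.        , 499.3990835 , 214.32082634],
       [  0.        ,   0.        ,   1.        ]]), 'rvec': array([ 0.64149045,  2.68680526, -1.07484215]), 'tvec': array([ 0.42004506, -0.04573501,  1.65903677])}
top {'camera_matrix': array([[476.29886363,   0.        , 282.09876228],
       [  0.        , 476.29886363, 217.30281775],
       [  0.        ,   0.        ,   1.        ]]), 'rvec': array([ 2.15919681, -2.14081947,  0.18617738]), 'tvec': array([-0.03022056,  0.49322689,  1.72292865])}
{'time': 0.1, 'q': array([-1.30989248e+00,  2.64682836e-01,  1.60522065e+00,  1.32017158e-05,
        1.27368929e+00, -3.69259364e-02]), 'joint_vel': array([-0.00044901, -0.00144684, -0.0012109 , -0.0006617 , -0.00056193,
       -0.00047785]), 'joint_torque': array([-8.70879671e-05, -5.16708577e+01, -3.68588269e+01, -1.02845563e-04,
        6.30202296e-03, -2.29317459e-05]), 'tool_pos': array([ 0.19789906, -0.64467841,  0.23809218]), 'tcp_rot': array([-3.10485745e+00, -4.65801652e-01,  3.31201993e-04]), 'wrist_force': array([-1.11483628, -0.31875497, -0.67191049]), 'torque': array([ 0.02980967,  0.01157584, -0.02458908]), 'grip_force': 0.0, 'width': 1.001957515488079}
```

View pics/scene0.png

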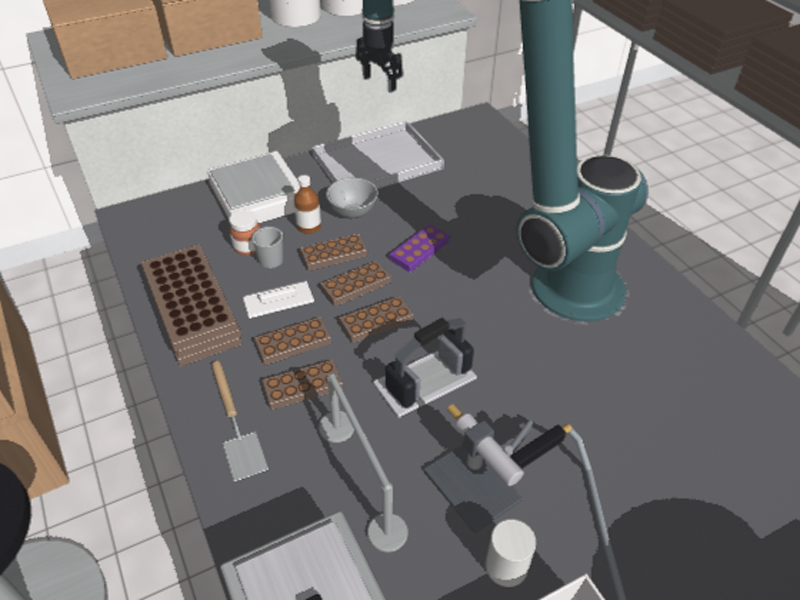

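View pics/top0.png

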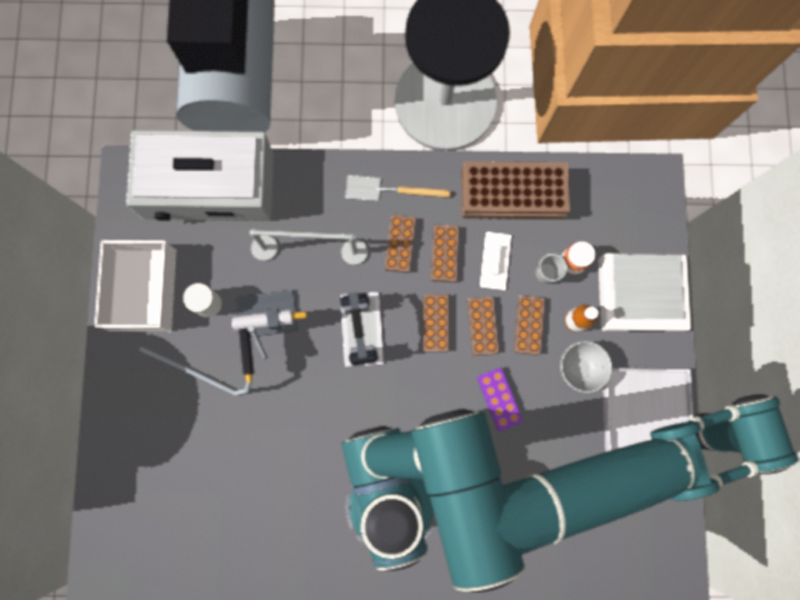

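Seen: five brown 10-cavity moulds, at top-view (400,243), (445,253), (436,322), (483,325), (530,325). Look-alikes to leave are the purple one (498,398) and the big many-cavity block (515,188). The cover is at (495,260), the defenders on the plate at (362,328), the rail runs (264,240)-(355,245), and the gun grip/trigger is at about (250,345).

```bash
cat > h.py <<'E'
import cv2,numpy as np
from workcell import *
from scipy.spatial.transform import Rotation as R
C={n:calibration(n) for n in("scene","top")}
def P(n):
    c=C[n];r=cv2.Rodrigues(c["rvec"])[0];return c["camera_matrix"]@np.c_[r,c["tvec"]]
def tri(ps,pt):
    X=cv2.triangulatePoints(P("scene"),P("top"),np.array(ps,float).reshape(2,1),np.array(pt,float).reshape(2,1))[:,0];X=X[:3]/X[3]
    e=[np.round(proj(n,X)-p,1) for n,p in(("scene",ps),("top",pt))]
    return X,e
def proj(n,X):
    c=C[n];return cv2.projectPoints(np.array(X,float).reshape(-1,1,3),c["rvec"],c["tvec"],c["camera_matrix"],None)[0].reshape(-1,2).squeeze()
def onz(n,uv,z):
    uv=np.atleast_2d(np.array(uv,float));p=P(n);out=[]
    H=np.c_[p[:,0],p[:,1],p[:,2]*z+p[:,3]]
    return cv2.perspectiveTransform(uv[:,None],np.linalg.inv(H))[:,0]
def snap(n,tag,box=None,s=4):
    im=read_camera(n)[:,:,::-1].copy();cv2.imwrite(f"raw_{n}{tag}.png",im);crop(im,n,tag,box,s);return im
def crop(im,n,tag,box,s=4):
    x0,y0,x1,y1=box;c=cv2.resize(im[y0:y1,x0:x1],None,fx=s,fy=s,interpolation=cv2.INTER_CUBIC)
    for x in range(-(-x0//10)*10,x1,10):
        cv2.line(c,((x-x0)*s,0),((x-x0)*s,6 if x%50 else 16),(0,255,255),1)
        if x%50==0: cv2.putText(c,str(x),((x-x0)*s+2,26),0,.4,(0,255,255),1)
    for y in range(-(-y0//10)*10,y1,10):
        cv2.line(c,(0,(y-y0)*s),(6 if y%50 else 16,(y-y0)*s),(0,255,255),1)
        if y%50==0: cv2.putText(c,str(y),(18,(y-y0)*s+4),0,.4,(0,255,255),1)
    cv2.imwrite(f"pics/{n}{tag}.png",c)
E
python3 - <<'E'
from h import *
t=cv2.imread("raw_top0.png");s=cv2.imread("raw_scene0.png")
crop(t,"top","_a",(165,145,385,285),3.5.__int__() if 0 else 3)
crop(s,"scene","_a",(165,155,345,290),4)
crop(s,"scene","_b",(220,215,420,365),4)
# segment moulds
for n,im in(("top",t),("scene",s)):
    h=cv2.cvtColor(im,cv2.COLOR_BGR2HSV)
    m=((h[...,0]<16)&(h[...,1]>70)&(h[...,2]>40)).astype(np.uint8)
    m=cv2.morphologyEx(m,cv2.MORPH_CLOSE,np.ones((3,3)))
    k,l,st,ce=cv2.connectedComponentsWithStats(m)
    print(n,[(i,st[i].tolist(),ce[i].round(1).tolist()) for i in range(1,k) if 250<st[i,4]<1500])
    if n=="top":
        for i in range(1,k):
            if 250<st[i,4]<1500:
                ys,xs=np.where(l==i);w=onz("top",np.c_[xs,ys],.022).astype(np.float32)
                print(i,[np.round(v,3) for v in cv2.minAreaRect(w)])
E
```

```text
top [(9, [270, 151, 21, 39, 637], [279.8, 170.1]), (10, [302, 158, 19, 39, 653], [311.3, 177.0]), (12, [296, 207, 18, 39, 683], [304.7, 226.0]), (13, [328, 208, 21, 40, 689], [337.9, 227.8]), (14, [360, 208, 21, 40, 698], [370.3, 227.3])]
9 [array([ 0.677, -0.017]), array([0.064, 0.148]), np.float64(83.632)]
10 [array([ 0.652, -0.135]), array([0.065, 0.148]), np.float64(87.38)]
12 [array([ 0.465, -0.11 ]), array([0.143, 0.064]), np.float64(0.147)]
13 [array([ 0.459, -0.234]), array([0.147, 0.066]), np.float64(4.716)]
14 [array([ 0.462, -0.356]), array([0.067, 0.147]), np.float64(84.214)]
scene [(6, [213, 165, 41, 18, 397], [232.5, 173.5]), (18, [228, 184, 42, 24, 424], [248.3, 195.4]), (20, [241, 209, 45, 25, 462], [262.7, 220.7]), (21, [181, 224, 47, 25, 518], [204.0, 235.7]), (22, [187, 254, 46, 26, 528], [208.6, 266.7])]
```

View pics/top_a.png

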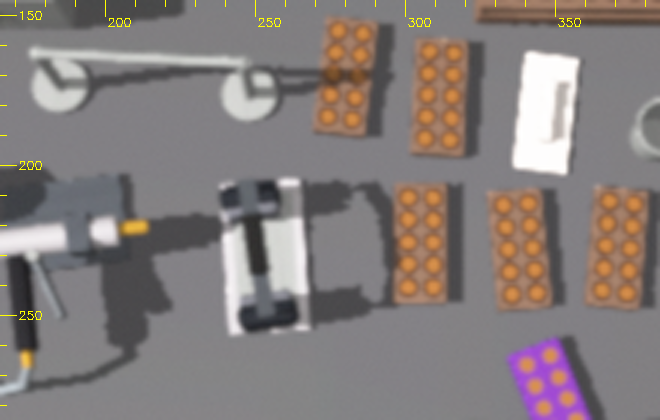

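View pics/scene_a.png

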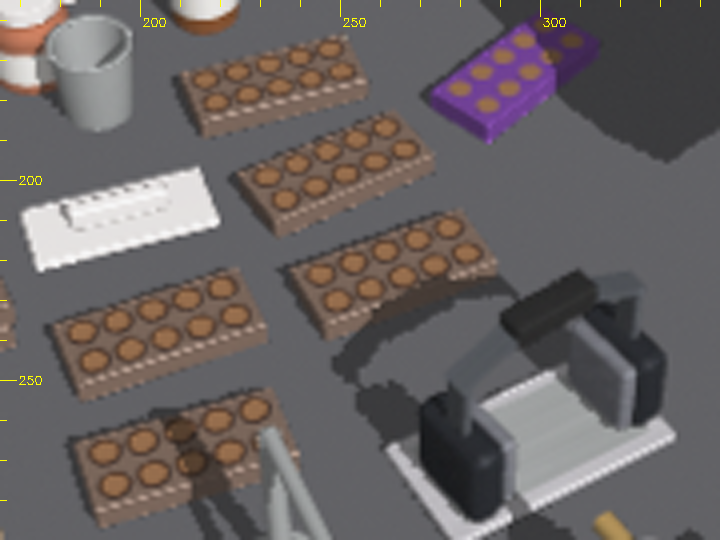

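View pics/scene_b.png

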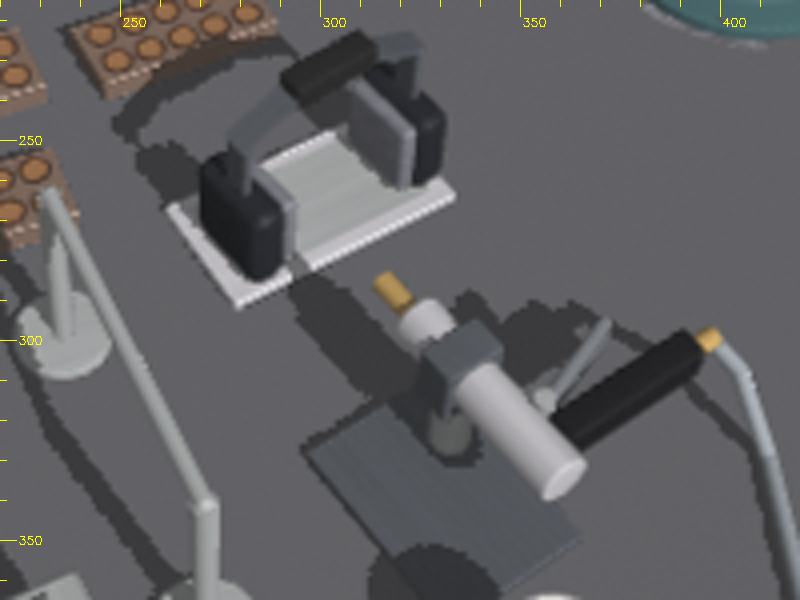

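The crops show clear corners, so I'm triangulating the plate, cover, defenders, rail and gun.

```bash
python3 - <<'E'
from h import *
def T(x,y): return (165+x/3-.33,145+y/3-.33)
def A(x,y): return (165+x/4-.38,155+y/4-.38)
def B(x,y): return (220+x/4-.38,215+y/4-.38)
pts=dict(pl_TL=(B(237,299),T(220,186)),pl_TR=(B(168,207),T(300,178)),pl_BL=(B(455,193),T(230,333)),pl_BR=(B(333,130),T(311,327)),
ear=(B(330,68),T(256,244)),rail_l=(B(206,500),T(35,52)),rail_r=(B(50,195),T(246,63)),grip_end=(B(695,350),T(28,350)),grip_root=(B(560,425),T(15,258)),trig_tip=(B(605,325),T(63,317)),trig_h=(B(545,400),T(33,256)),nozz=(B(378,278),T(148,227)),
cTL=(A(40,268),T(527,52)),cTR=(A(22,213),T(579,57)),cBL=(A(220,220),T(513,166)),cBR=(A(198,168),T(566,174)),
m12a=(A(288,270),T(397,184)),m12b=(A(462,212),T(396,302)))
W={}
for k,(s,t) in pts.items():
    X,e=tri(s,t);W[k]=X;print(k,X.round(4),e[0],e[1])
for n,z in(("pl",.01),("c",.008)):
    k=[p for p in ("TL","TR","BL","BR")]
    t=np.array([onz("top",pts[f"{n}_{p}" if n=="pl" else n+p][1],z)[0] for p in k])
    s=np.array([onz("scene",pts[f"{n}_{p}" if n=="pl" else n+p][0],z)[0] for p in k])
    for q in(t,s): d=q[0]+q[1]-q[2]-q[3];print(n,q.mean(0).round(4),np.degrees(np.arctan2(d[1],d[0])).round(2),np.linalg.norm(d)/2,np.linalg.norm(q[0]+q[2]-q[1]-q[3])/2)
# ear block: dark region at top z=.167
im=cv2.imread("raw_top0.png");
for n,ce in(("top",[(279.8,170.1),(311.3,177),(304.7,226),(337.9,227.8),(370.3,227.3)]),("scene",[(208.6,266.7),(204,235.7),(262.7,220.7),(248.3,195.4),(232.5,173.5)])):
    print(n,onz(n,ce,.022 if n=="top" else .014).round(4).tolist())
E
```

```text
pl_TL [0.5378 0.1385 0.0126] [0.6 0.1] [ 0.3 -0.4]
pl_TR [0.547  0.0402 0.0098] [-0.3 -0.1] [-0.2  0.2]
pl_BL [0.3525 0.1236 0.0092] [0. 0.] [ 0. -0.]
pl_BR [ 0.3766  0.0147 -0.0257] [4.6 0.7] [ 2.5 -3.4]
ear [0.4436 0.0864 0.1558] [-0.1 -0. ] [-0.1  0.1]
rail_l [0.6652 0.3454 0.1639] [0.1 0. ] [ 0.1 -0.1]
rail_r [0.6563 0.1017 0.1567] [-0.2 -0. ] [-0.1  0.1]
grip_end [0.3238 0.3542 0.0943] [-0.3 -0. ] [-0.2  0.2]
grip_root [0.4336 0.3691 0.1062] [1.1 0.2] [ 0.6 -0.6]
trig_tip [0.3638 0.3138 0.0954] [0.2 0. ] [ 0.1 -0.1]
trig_h [0.4342 0.3493 0.1074] [0.2 0. ] [ 0.1 -0.1]
nozz [0.4735 0.2163 0.0937] [0.9 0.1] [ 0.4 -0.6]
cTL [ 0.7147 -0.2484  0.005 ] [-0.4 -0.1] [-0.2  0.4]
cTR [ 0.7084 -0.3149  0.004 ] [-0.7 -0.2] [-0.3  0.6]
cBL [ 0.5669 -0.2294  0.008 ] [0.1 0. ] [ 0.  -0.1]
cBR [ 0.5586 -0.2975  0.0036] [0.2 0. ] [ 0.1 -0.2]
m12a [ 0.5471 -0.0891  0.07  ] [5.5 1. ] [ 2.6 -4.4]
m12b [ 0.4022 -0.0886  0.0664] [5.1 0.8] [ 2.7 -4.1]
pl [0.4495 0.0816] 4.96 0.18640158702073922 0.10052672628582272
pl [0.4603 0.083 ] 3.75 0.1642838602744833 0.09833345202265988
c [ 0.6371 -0.2724] -7.3 0.1518676804196806 0.0672944782988842
c [ 0.6373 -0.2692] -5.88 0.14776853422778377 0.06468041702512235
top [[0.6769, -0.0163], [0.6515, -0.1358], [0.4641, -0.1107], [0.4585, -0.2347], [0.4615, -0.356]]
scene [[0.6853, -0.0243], [0.654, -0.1421], [0.4662, -0.1178], [0.4591, -0.2423], [0.4627, -0.3657]]
```

```bash
cat >> h.py <<'E'
def yaw(s): 
    M=R.from_rotvec(s["tcp_rot"]).as_matrix();return np.degrees(np.arctan2(M[1,0],M[0,0]))
def plan(x,y,z,yw):
    s=read_state();a=(yaw(s)-yw+90)%180-90
    Rt=R.from_rotvec(s["tcp_rot"])*R.from_rotvec([0,0,np.radians(a)])
    M=Rt.as_matrix();t=R.from_matrix(M);want=R.from_euler("z",yaw({"tcp_rot":t.as_rotvec()}),degrees=True)*R.from_euler("x",180,degrees=True)
    tilt=(t.inv()*want).as_rotvec()
    d=want.as_matrix().T@(np.array([x,y,z])-s["tool_pos"])*100
    print("now",s["tool_pos"].round(4),"yaw",round(yaw(s),1),"F",s["wrist_force"].round(1),"w",round(s["width"]*85,1),"g",round(s["grip_force"],1),"t",round(s["time"],1),"| turn z",a.round(2),"then shift cm",d.round(2),"tilt",np.degrees(tilt).round(2))
E
python3 - <<'E'
from h import *
plan(.4436,.0864,.24,10)
k=.7
for n,uv,z in(("cup",(550,268),.075),("bottle",(589,314),.15),("jar",(581,256),.09),("bowl",(586,366),.06),("can",(199,297),.1)): print(n,onz("top",(uv[0]*k,uv[1]*k),z).round(3))
E
```

```text
now [ 0.1979 -0.6447  0.2381] yaw 17.1 F [-1.1 -0.3 -0.7] w 85.2 g 0.0 t 0.1 | turn z 7.06 then shift cm [ 36.89 -67.73  -0.19] tilt [-0.11  0.01 -0.  ]
cup [[ 0.602 -0.402]]
bottle [[ 0.472 -0.477]]
jar [[ 0.631 -0.479]]
bowl [[ 0.352 -0.491]]
can [[0.513 0.483]]
```

>>> move_arm --series '[8.5,0,0,0,0,0,7.06,8.5,4,-4.8,-0.4,0,0,0,8.5,4,-4.8,-0.4,0,0,0,8.5,4,-4.8,-0.4,0,0,0,8.5,4,-4.8,0,0,0,0]' --grip_force 40

```text
time: 0.72
tool_pos: [0.3228, -0.4269, 0.2512]
tcp_rot: [3.13, 0.273, 0.001]
wrist_force: [1.7, 0.4, -0.7]
width: 0.994
grip_force: 0.0
```

>>> move_arm --series '[8.5,4,-4.8,0,0,0,0,8.5,4,-4.8,0,0,0,0,8.5,4,-4.8,0,0,0,0,8.5,2,-4.8,0,0,0,0,8.5,2,-4.8,0,0,0,0]'

```text
time: 1.35
tool_pos: [0.438, -0.1626, 0.2509]
tcp_rot: [-3.129, -0.274, 0.001]
wrist_force: [0.7, 0.1, 0.1]
width: 0.999
grip_force: 0.0
```

>>> move_arm --series '[8.5,2,-4.8,0,0,0,0,8.5,2,-4.8,0,0,0,0,8.5,1,-4.8,0,0,0,0,8.5,0,-4.8,0,0,0,0,8.5,0,-0.4,0,0,0,0]'

```text
time: 1.98
tool_pos: [0.4522, 0.0396, 0.2508]
tcp_rot: [-3.128, -0.281, 0.002]
wrist_force: [0.3, -0.4, 0.3]
width: 0.995
grip_force: 0.0
```

```bash
python3 - <<'E'
from h import *
plan(.4436,.0864,.15,10)
a=read_camera("scene")[:,:,::-1].copy();b=cv2.imread("raw_scene0.png")
cv2.imwrite("raw_scene1.png",a)
k=np.hstack([b[210:310,250:350],a[210:310,250:350]])
cv2.imwrite("pics/cmp1.png",cv2.resize(k,None,fx=4,fy=4))
print([[ (c,) for c in ()]])
E
```

```text
now [0.4522 0.0396 0.2508] yaw 10.3 F [ 0.3 -0.4  0.3] w 84.5 g 0.0 t 2.0 | turn z 0.25 then shift cm [-0.04 -4.75 10.08] tilt [-0.05  0.05 -0.  ]
[[]]
```

View pics/cmp1.png

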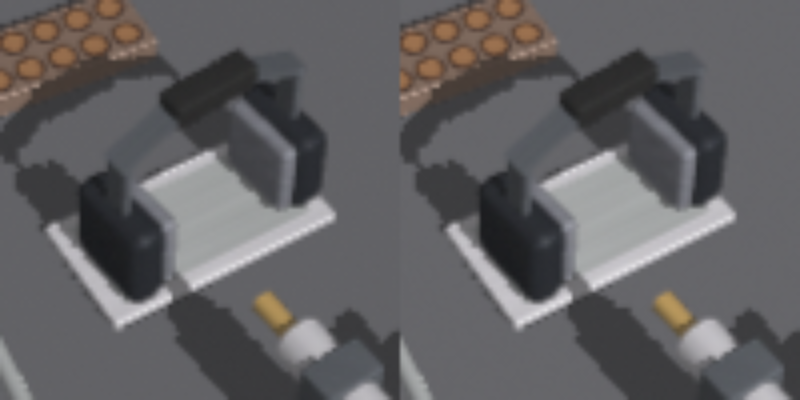

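The defenders haven't moved. Descending to grip the block.

>>> move_arm --series '[8.5,0,-2.4,0,0,0,0,8.5,0,-2.35,0,0,0,0,8.5,0,0,3.5,0,0,0,8.5,0,0,3.5,0,0,0,8.5,0,0,3,0,0,0]'

```text
time: 2.65
tool_pos: [0.4448, 0.0826, 0.1499]
tcp_rot: [3.129, 0.272, -0.001]
wrist_force: [-0.0, -0.1, -1.1]
width: 0.998
grip_force: 0.0
```

>>> move_arm --series '[0,0,0,0,0,0,0,0,0,0,0,0,0,0,0,0,0,0,0,0,0,0,0,0,0,0,0,0,0,0,0,0,0,0,0]'

```text
time: 3.28
tool_pos: [0.4463, 0.0843, 0.1529]
tcp_rot: [-3.129, -0.274, -0.005]
wrist_force: [-0.4, 1.0, 5.6]
width: 0.269
grip_force: 41.2
```

>>> move_arm --series '[0,0,0,-1,0,0,0,0,0,0,-1,0,0,0,0,0,0,-2,0,0,0,0,0,0,-2,0,0,0,0,0,0,-2,0,0,0]'

```text
time: 3.9
tool_pos: [0.4445, 0.0838, 0.2319]
tcp_rot: [3.129, 0.274, -0.001]
wrist_force: [0.3, -0.3, -2.5]
width: 0.273
grip_force: 40.2
```

```bash
python3 - <<'E'
from h import *
plan(.661,.2235,.34,-2.1)
E
```

```text
now [0.4445 0.0838 0.2319] yaw 10.0 F [ 0.3 -0.3 -2.5] w 23.2 g 40.2 t 3.9 | turn z 12.11 then shift cm [ 21.13 -14.75 -10.81] tilt [0.02 0.05 0.  ]
```

>>> move_arm --series '[0,0,0,-3.6,0,0,4,0,0,0,-3.6,0,0,4,0,0,0,-3.6,0,0,4.1,0,3,-2,0,0,0,0,0,3,-2,0,0,0,0]'

```text
time: 4.53
tool_pos: [0.507, 0.1219, 0.3406]
tcp_rot: [-3.141, 0.058, -0.003]
wrist_force: [-1.0, 0.1, -2.5]
width: 0.273
grip_force: 39.9
```

>>> move_arm --series '[0,3,-2.2,0,0,0,0,0,3,-2.2,0,0,0,0,0,3,-2.2,0,0,0,0,0,3,-2.2,0,0,0,0,0,3.1,-2,0,0,0,0]'

```text
time: 5.15
tool_pos: [0.6617, 0.2247, 0.3388]
tcp_rot: [3.14, -0.057, -0.002]
wrist_force: [-0.1, 0.5, -1.9]
width: 0.274
grip_force: 39.8
```

>>> move_arm --series '[0,0,0,0,0,0,0,0,0,0,0,0,0,0]'

```text
time: 5.4
tool_pos: [0.6606, 0.2238, 0.3385]
tcp_rot: [3.14, -0.057, -0.003]
wrist_force: [-0.1, 0.5, -2.2]
width: 0.273
grip_force: 40.1
```

```bash
python3 - <<'E'
from h import *
plan(.661,.2235,.174,-2.1)
im=read_camera("scene")[:,:,::-1].copy();cv2.imwrite("raw_scene2.png",im)
crop(im,"scene","_2",(180,170,340,400),2)
im=read_camera("top")[:,:,::-1].copy();cv2.imwrite("raw_top2.png",im)
a=cv2.imread("pics/scene_2.png");crop(im,"top","_2",(150,130,290,270),3);b=cv2.imread("pics/top_2.png")
o=np.zeros((460,320+420,3),np.uint8);o[:a.shape[0],:320]=a;o[:420,320:]=b;cv2.imwrite("pics/c2.png",o)
E
```

```text
now [0.6606 0.2238 0.3385] yaw -2.1 F [-0.1  0.5 -2.2] w 23.2 g 40.1 t 5.4 | turn z 0.01 then shift cm [ 0.04  0.03 16.45] tilt [0.06 0.12 0.  ]
```

View pics/c2.png

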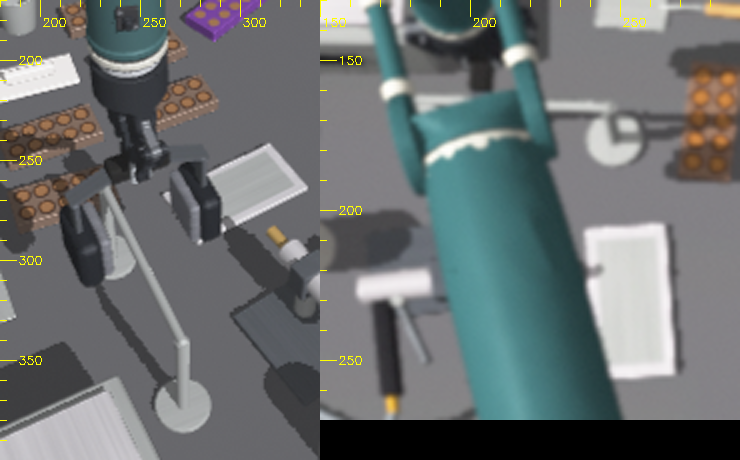

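The defenders are over the rail at (185-245,160) in the top view, with the plate clear. Lowering now.

>>> move_arm --series '[0,0,0,3.5,0,0,0,0,0,0,3.5,0,0,0,0,0,0,3.5,0,0,0,0,0,0,3,0,0,0,0,0,0,1.6,0,0,0]'

```text
time: 6.12
tool_pos: [0.6596, 0.2233, 0.1866]
tcp_rot: [3.14, -0.058, -0.004]
wrist_force: [0.6, -1.0, -2.2]
width: 0.27
grip_force: 40.1
```

>>> move_arm --series '[0,0,0,0.5,0,0,0,0,0,0,0.4,0,0,0,0,0,0,0.3,0,0,0,0,0,0,0,0,0,0]'

```text
time: 6.62
tool_pos: [0.6615, 0.2242, 0.1769]
tcp_rot: [-3.141, 0.057, -0.001]
wrist_force: [-0.7, -0.7, -3.4]
width: 0.271
grip_force: 40.1
```

```bash
python3 - <<'E'
from h import *
plan(.661,.2235,.174,-2.1)
# plate refine
for n,box in(("top",(225,195,285,265)),("scene",(258,235,345,305))):
    im=cv2.imread(f"raw_{n}2.png");x0,y0,x1,y1=box;g=im[y0:y1,x0:x1].min(2)
    k,l,st,ce=cv2.connectedComponentsWithStats((g>135).astype(np.uint8))
    i=1+st[1:,4].argmax();ys,xs=np.where(l==i);w=onz(n,np.c_[xs+x0,ys+y0],.01).astype(np.float32)
    print(n,cv2.minAreaRect(w),st[i],w.min(0),w.max(0))
    # edge max in each axis -> hull quad
    h=cv2.convexHull(w);print(cv2.approxPolyDP(h,.012,True)[:,0].round(4).tolist())
E
```

```text
now [0.6615 0.2242 0.1769] yaw -2.1 F [-0.7 -0.7 -3.4] w 23.1 g 40.1 t 6.6 | turn z 0.0 then shift cm [-0.05  0.07  0.29] tilt [-0.02 -0.05  0.  ]
top ((0.44974103569984436, 0.08451420068740845), (0.20010359585285187, 0.10667917132377625), 4.739686489105225) [  12    8   32   54 1373] [0.3514666  0.02479337] [0.55173105 0.14358187]
[[0.5516999959945679, 0.045899998396635056], [0.5392000079154968, 0.1436000019311905], [0.351500004529953, 0.09880000352859497], [0.35580000281333923, 0.024800000712275505]]
scene ((0.4239288568496704, 0.08176195621490479), (0.13592924177646637, 0.10360318422317505), 4.216556072235107) [  25    6   51   42 1156] [0.35361663 0.0252342 ] [0.48952243 0.13771677]
[[0.48089998960494995, 0.1363999992609024], [0.3560999929904938, 0.12720000743865967], [0.36169999837875366, 0.025200000032782555], [0.474700003862381, 0.038100000470876694]]
```

>>> move_arm --series '[0,0,0,0.2,0,0,0,0,0,0,0.2,0,0,0,0,0,0,0,0,0,0]'

```text
time: 7.0
tool_pos: [0.6617, 0.2242, 0.174]
tcp_rot: [-3.141, 0.057, -0.002]
wrist_force: [-2.2, -0.5, 4.3]
width: 0.272
grip_force: 44.3
```

```bash
python3 - <<'E'
from h import *
plan(.661,.2235,.168,-2.1)
E
```

```text
now [0.6617 0.2242 0.174 ] yaw -2.1 F [-2.2 -0.5  4.3] w 23.1 g 44.3 t 7.0 | turn z 0.0 then shift cm [-0.06  0.08  0.6 ] tilt [-0.03 -0.08  0.  ]
```

>>> move_arm --series '[3.5,0,0,0,0,0,0,5,0,0,0,0,0,0,5,0,0,0,0,0,0,5,0,0,-1,0,0,0,5,0,0,-2,0,0,0]'

```text
time: 7.62
tool_pos: [0.6606, 0.2239, 0.2021]
tcp_rot: [3.14, -0.057, -0.003]
wrist_force: [-0.2, 0.3, 0.1]
width: 0.588
grip_force: 0.0
```

>>> move_arm --series '[5,0,0,-4,0,0,0,5,0,0,-4,0,0,0,5,-5,0,-2,0,0,0,5,-5,5,0,0,0,0,5,-5,5,0,0,0,0]'

```text
time: 8.25
tool_pos: [0.519, 0.1404, 0.3049]
tcp_rot: [-3.141, 0.055, -0.006]
wrist_force: [-0.4, -0.6, 0.6]
width: 0.586
grip_force: 0.0
```

```bash
python3 - <<'E'
from h import *
plan(.465,-.1115,.12,0)
im=read_camera("scene")[:,:,::-1].copy();cv2.imwrite("raw_scene3.png",im)
crop(im,"scene","_3",(165,150,340,390),2)
im=read_camera("top")[:,:,::-1].copy();cv2.imwrite("raw_top3.png",im)
a=cv2.imread("pics/scene_3.png");crop(im,"top","_3",(165,145,325,285),3);b=cv2.imread("pics/top_3.png")
o=np.zeros((480,350+480,3),np.uint8);o[:a.shape[0],:350]=a;o[:420,350:]=b;cv2.imwrite("pics/c3.png",o[:,:800])
E
```

```text
now [0.519  0.1404 0.3049] yaw -2.0 F [-0.4 -0.6  0.6] w 49.8 g 0.0 t 8.2 | turn z -2.01 then shift cm [-5.4  25.19 18.49] tilt [-0.02 -0.22  0.  ]
```

View pics/c3.png

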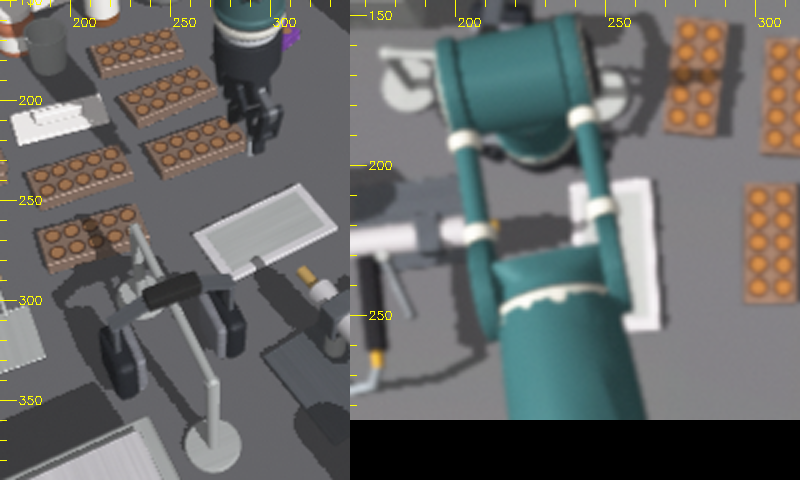

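The defenders hang on the rail (band at (172,290) in the crop) and the plate is fully visible. Refining the plate pose next.

```bash
python3 - <<'E'
from h import *
for n,t,box in(("scene",3,(255,235,345,300)),("top",2,(232,195,285,265))):
    im=cv2.imread(f"raw_{n}{t}.png");x0,y0,x1,y1=box;g=cv2.resize(im[y0:y1,x0:x1].min(2),None,fx=4,fy=4,interpolation=cv2.INTER_LINEAR)
    for th in(125,140):
        k,l,st,ce=cv2.connectedComponentsWithStats((g>th).astype(np.uint8))
        i=1+st[1:,4].argmax();c=max(cv2.findContours((l==i).astype(np.uint8),0,2)[0],key=cv2.contourArea)[:,0]
        w=onz(n,(c+.5)/4-.5+[x0,y0],.01).astype(np.float32)
        print(n,th,cv2.minAreaRect(w))
        print(cv2.approxPolyDP(cv2.convexHull(w),.01,True)[:,0].round(4).tolist())
E
```

```text
scene 125 ((0.45089659094810486, 0.08479580283164978), (0.19166725873947144, 0.10660748928785324), 4.529829025268555)
[[0.3610999882221222, 0.02500000037252903], [0.5483999848365784, 0.041999999433755875], [0.5318999886512756, 0.14180000126361847], [0.3562999963760376, 0.12970000505447388]]
scene 140 ((0.4508642554283142, 0.08479159325361252), (0.18987934291362762, 0.10503177344799042), 4.5028557777404785)
[[0.36160001158714294, 0.025800000876188278], [0.5478000044822693, 0.042399998754262924], [0.531499981880188, 0.14110000431537628], [0.3553999960422516, 0.12809999287128448]]
top 125 ((0.45213615894317627, 0.06367646157741547), (0.26320329308509827, 0.19933797419071198), 0.6322246789932251)
[[0.5825999975204468, 0.1648000031709671], [0.3206000030040741, 0.08860000222921371], [0.3215999901294708, -0.03620000183582306], [0.5848000049591064, -0.03449999913573265]]
top 140 ((0.4488251507282257, 0.08397626131772995), (0.200798898935318, 0.10808893293142319), 4.677169322967529)
[[0.5511999726295471, 0.04639999940991402], [0.5357999801635742, 0.14489999413490295], [0.35010001063346863, 0.09740000218153], [0.3571999967098236, 0.024299999698996544]]
```

>>> move_arm --series '[8.5,-1,4.2,3,0,0,-2,8.5,-1,4.2,3,0,0,0,8.5,-1,4.2,3,0,0,0,8.5,-1,4.2,3,0,0,0,8.5,-1,4.2,3,0,0,0]'

```text
time: 8.98
tool_pos: [0.4692, -0.0701, 0.1534]
tcp_rot: [3.141, -0.002, 0.006]
wrist_force: [0.5, 0.4, -0.0]
width: 0.994
grip_force: 0.0
```

>>> move_arm --series '[8.5,-0.4,4.2,2,0,0,0,8.5,0,0,1.5,0,0,0,8.5,0,0,0,0,0,0]'

```text
time: 9.35
tool_pos: [0.4638, -0.1103, 0.1171]
tcp_rot: [-3.141, 0.004, 0.002]
wrist_force: [-0.1, -0.9, 0.0]
width: 0.993
grip_force: 0.0
```

```bash
python3 - <<'E'
from h import *
plan(.4645,-.1105,.006,0.1)
E
```

```text
now [ 0.4638 -0.1103  0.1171] yaw -0.1 F [-0.1 -0.9  0. ] w 84.4 g 0.0 t 9.3 | turn z -0.25 then shift cm [ 0.07  0.02 11.11] tilt [-0.05  0.06 -0.  ]
```

>>> move_arm --series '[8.5,0,0,3,0,0,0,8.5,0,0,3,0,0,0,8.5,0,0,3,0,0,0,8.5,0,0,1.6,0,0,0,8.5,0,0,0.5,0,0,0]'

```text
time: 9.98
tool_pos: [0.4642, -0.1099, 0.0062]
tcp_rot: [-3.141, 0.001, 0.0]
wrist_force: [0.3, 0.3, 0.9]
width: 0.998
grip_force: 0.0
```

>>> move_arm --series '[4,0,0,0,0,0,0,4,0,0,0,0,0,0,4,0,0,0,0,0,0,4,0,0,0,0,0,0]'

```text
time: 10.48
tool_pos: [0.465, -0.1109, 0.0075]
tcp_rot: [3.141, -0.003, 0.004]
wrist_force: [-0.2, 1.0, 6.6]
width: 0.764
grip_force: 46.8
```

>>> move_arm --series '[4,0,0,-0.8,0,0,0,4,0,0,-1.2,0,0,0,4,0,0,-2,0,0,0,4,0,0,-2,0,0,0,4,0,0,0,0,0,0]'

```text
time: 11.1
tool_pos: [0.4653, -0.1112, 0.0682]
tcp_rot: [3.14, -0.003, 0.006]
wrist_force: [0.8, -0.1, -2.3]
width: 0.763
grip_force: 45.8
```

```bash
python3 - <<'E'
from h import *
plan(.450,.083,.066,4.6)
E
```

```text
now [ 0.4653 -0.1112  0.0682] yaw -0.1 F [ 0.8 -0.1 -2.3] w 64.8 g 45.8 t 11.1 | turn z -4.7 then shift cm [  0.03 -19.48   0.22] tilt [ 0.09 -0.23 -0.  ]
```

>>> move_arm --series '[4,0,0,0,0,0,-4.7,4,0,-4.87,0,0,0,0,4,0,-4.87,0,0,0,0,4,0,-4.87,0,0,0,0,4,0,-4.87,0,0,0,0]'

```text
time: 11.72
tool_pos: [0.4471, 0.0847, 0.0655]
tcp_rot: [3.139, 0.125, -0.002]
wrist_force: [0.7, -0.6, -1.7]
width: 0.76
grip_force: 45.9
```

>>> move_arm --series '[4,0,0,2,0,0,0,4,0,0,1.6,0,0,0,4,0,0,0,0,0,0]'

```text
time: 12.1
tool_pos: [0.4459, 0.0828, 0.0281]
tcp_rot: [3.139, 0.125, -0.008]
wrist_force: [0.4, -0.4, -2.1]
width: 0.759
grip_force: 45.9
```

```bash
python3 - <<'E'
from h import *
plan(.450,.083,.018,4.6)
E
```

```text
now [0.4459 0.0828 0.0281] yaw 4.6 F [ 0.4 -0.4 -2.1] w 64.5 g 45.9 t 12.1 | turn z -0.03 then shift cm [0.41 0.01 1.01] tilt [0.02 0.29 0.  ]
```

>>> move_arm --series '[4,0.4,0,0.4,0,0,0,4,0,0,0.4,0,0,0,4,0,0,0.2,0,0,0,4,0,0,0,0,0,0]'

```text
time: 12.6
tool_pos: [0.4521, 0.0836, 0.0203]
tcp_rot: [-3.139, -0.125, 0.0]
wrist_force: [-0.4, -0.5, -3.2]
width: 0.759
grip_force: 46.0
```

```bash
python3 - <<'E'
from h import *
plan(.450,.083,.018,4.6)
E
```

```text
now [0.4521 0.0836 0.0203] yaw 4.6 F [-0.4 -0.5 -3.2] w 64.5 g 46.0 t 12.6 | turn z -0.02 then shift cm [-0.22  0.05  0.23] tilt [-0.    0.01 -0.  ]
```

>>> move_arm --series '[4,0,0,0.2,0,0,0,7.2,0,0,0,0,0,0,8.5,0,0,0,0,0,0,8.5,0,0,0,0,0,0,8.5,0,0,-2,0,0,0]'

```text
time: 13.22
tool_pos: [0.4505, 0.0836, 0.0372]
tcp_rot: [3.139, 0.126, -0.006]
wrist_force: [0.5, -0.1, 0.1]
width: 0.996
grip_force: 0.0
```

>>> move_arm --series '[8.5,0,0,-4,0,0,0,8.5,0,0,-4,0,0,0,8.5,0,0,0,0,0,0]'

```text
time: 13.6
tool_pos: [0.4555, 0.0843, 0.1222]
tcp_rot: [-3.138, -0.126, -0.013]
wrist_force: [-0.1, 0.3, 0.1]
width: 0.994
grip_force: 0.0
```

```bash
python3 - <<'E'
from h import *
plan(.4588,-.2345,.12,4.7)
E
```

```text
now [0.4555 0.0843 0.1222] yaw 4.6 F [-0.1  0.3  0.1] w 84.5 g 0.0 t 13.6 | turn z -0.09 then shift cm [-2.28 31.8   0.22] tilt [-0.02 -0.48  0.  ]
```

>>> move_arm --series '[8.5,-0.4,5.3,0,0,0,0,8.5,-0.4,5.3,0,0,0,0,8.5,-0.4,5.3,0,0,0,0,8.5,-0.4,5.3,0,0,0,0,8.5,-0.4,5.3,0,0,0,0]'

```text
time: 14.22
tool_pos: [0.4526, -0.1834, 0.1172]
tcp_rot: [-3.138, -0.126, 0.002]
wrist_force: [0.7, 0.0, -0.8]
width: 0.997
grip_force: 0.0
```

>>> move_arm --series '[8.5,-0.3,5.3,0,0,0,0,8.5,0,0,3,0,0,0,8.5,0,0,3,0,0,0,8.5,0,0,1,0,0,0,8.5,0,0,0,0,0,0]'

```text
time: 14.85
tool_pos: [0.4538, -0.2343, 0.0471]
tcp_rot: [-3.138, -0.126, 0.004]
wrist_force: [-0.6, 0.2, -0.1]
width: 0.997
grip_force: 0.0
```

```bash
python3 - <<'E'
from h import *
plan(.4588,-.2345,.007,4.7)
E
```

```text
now [ 0.4538 -0.2343  0.0471] yaw 4.6 F [-0.6  0.2 -0.1] w 84.7 g 0.0 t 14.8 | turn z -0.08 then shift cm [0.5  0.06 4.01] tilt [-0.09  0.13 -0.  ]
```

>>> move_arm --series '[8.5,0.4,0,2,0,0,0,8.5,0,0,1.5,0,0,0,8.5,0,0,0.5,0,0,0,4,0,0,0,0,0,0,4,0,0,0,0,0,0]'

```text
time: 15.48
tool_pos: [0.4592, -0.235, 0.0089]
tcp_rot: [3.138, 0.126, 0.001]
wrist_force: [-0.2, 0.6, -2.8]
width: 0.759
grip_force: 45.9
```

>>> move_arm --series '[4,0,0,0,0,0,0,4,0,0,0,0,0,0,4,0,0,-1,0,0,0,4,0,0,-2.5,0,0,0,4,0,0,-4,0,0,0]'

```text
time: 16.1
tool_pos: [0.4569, -0.2337, 0.0826]
tcp_rot: [-3.137, -0.126, 0.006]
wrist_force: [0.1, 0.5, -1.6]
width: 0.764
grip_force: 45.9
```

```bash
python3 - <<'E'
from h import *
plan(.450,.083,.09,4.6)
E
```

```text
now [ 0.4569 -0.2337  0.0826] yaw 4.6 F [ 0.1  0.5 -1.6] w 64.9 g 45.9 t 16.1 | turn z -0.0 then shift cm [  1.85 -31.62  -0.74] tilt [-0.14  0.21 -0.  ]
```

>>> move_arm --series '[4,0.3,-5.27,-0.5,0,0,0,4,0.3,-5.27,0,0,0,0,4,0.3,-5.27,0,0,0,0,4,0.3,-5.27,0,0,0,0,4,0.3,-5.27,0,0,0,0]'

```text
time: 16.73
tool_pos: [0.4521, 0.0307, 0.0887]
tcp_rot: [3.139, 0.126, 0.001]
wrist_force: [0.8, 0.2, -1.8]
width: 0.761
grip_force: 45.9
```

>>> move_arm --series '[4,0.35,-5.27,0,0,0,0,4,0,0,2,0,0,0,4,0,0,1.5,0,0,0,4,0,0,0,0,0,0,4,0,0,0,0,0,0]'

```text
time: 17.35
tool_pos: [0.452, 0.0813, 0.0534]
tcp_rot: [3.139, 0.124, -0.0]
wrist_force: [0.1, -0.0, -2.3]
width: 0.759
grip_force: 45.9
```

```bash
python3 - <<'E'
from h import *
plan(.450,.083,.040,4.6)
E
```

```text
now [0.452  0.0813 0.0534] yaw 4.5 F [ 0.1 -0.  -2.3] w 64.6 g 45.9 t 17.4 | turn z -0.08 then shift cm [-0.18 -0.19  1.34] tilt [0. 0. 0.]
```

Next target after release: mould 14 (.4618,-.356), yaw -5.8.

>>> move_arm --series '[4,-0.2,-0.2,0.6,0,0,0,4,0,0,0.4,0,0,0,4,0,0,0.3,0,0,0,4,0,0,0,0,0,0,7.2,0,0,0,0,0,0]'

```text
time: 17.98
tool_pos: [0.4503, 0.0839, 0.0406]
tcp_rot: [-3.139, -0.126, -0.002]
wrist_force: [0.9, 0.3, -0.3]
width: 0.847
grip_force: 0.0
```

>>> move_arm --series '[8.2,0,0,0,0,0,0,8.2,0,0,0,0,0,0,8.2,0,0,-2,0,0,0,8.2,0,0,-4,0,0,0,8.2,0,0,-2,0,0,0]'

```text
time: 18.6
tool_pos: [0.4509, 0.084, 0.1223]
tcp_rot: [-3.139, -0.126, -0.005]
wrist_force: [0.5, 0.1, -0.0]
width: 0.964
grip_force: 0.0
```

```bash
python3 - <<'E'
from h import *
plan(.4618,-.356,.12,-5.8)
E
```

```text
now [0.4509 0.084  0.1223] yaw 4.6 F [ 0.5  0.1 -0. ] w 82.0 g 0.0 t 18.6 | turn z 10.41 then shift cm [ 5.54 43.66  0.23] tilt [-0.04 -0.17  0.  ]
```

>>> move_arm --series '[8.2,0,0,0,0,0,10.4,8.2,0.6,4.85,0,0,0,0,8.2,0.6,4.85,0,0,0,0,8.2,0.6,4.85,0,0,0,0,8.2,0.6,4.85,0,0,0,0]'

```text
time: 19.23
tool_pos: [0.454, -0.1131, 0.1204]
tcp_rot: [3.138, -0.159, 0.001]
wrist_force: [1.2, -0.3, -0.2]
width: 0.959
grip_force: 0.0
```

>>> move_arm --series '[8.2,0.6,4.85,0,0,0,0,8.2,0.6,4.85,0,0,0,0,8.2,0.6,4.85,0,0,0,0,8.2,0.6,4.85,0,0,0,0,8.2,0.7,4.85,0,0,0,0]'

```text
time: 19.85
tool_pos: [0.4601, -0.3577, 0.1201]
tcp_rot: [-3.137, 0.159, -0.0]
wrist_force: [-0.1, 0.1, 0.5]
width: 0.965
grip_force: 0.0
```

>>> move_arm --series '[8.2,0,0,3,0,0,0,8.2,0,0,2,0,0,0,8.2,0,0,0,0,0,0,8.2,0,0,0,0,0,0]'

```text
time: 20.35
tool_pos: [0.4606, -0.3555, 0.0706]
tcp_rot: [3.138, -0.157, 0.0]
wrist_force: [-0.2, -0.5, -0.3]
width: 0.957
grip_force: 0.0
```

```bash
python3 - <<'E'
from h import *
plan(.4618,-.356,.007,-5.8)
E
```

```text
now [ 0.4606 -0.3555  0.0706] yaw -5.7 F [-0.2 -0.5 -0.3] w 81.3 g 0.0 t 20.4 | turn z 0.06 then shift cm [0.13 0.04 6.36] tilt [ 0.   -0.01 -0.  ]
```

>>> move_arm --series '[8.2,0.1,0,3,0,0,0,8.2,0,0,2.3,0,0,0,8.2,0,0,1,0,0,0,4,0,0,0,0,0,0,4,0,0,0,0,0,0]'

```text
time: 20.98
tool_pos: [0.4621, -0.3566, 0.0085]
tcp_rot: [3.136, -0.158, 0.002]
wrist_force: [0.5, -0.3, -3.5]
width: 0.76
grip_force: 47.3
```

>>> move_arm --series '[4,0,0,0,0,0,0,4,0,0,0,0,0,0,4,0,0,-1,0,0,0,4,0,0,-3.5,0,0,0,4,0,0,-5,0,0,0]'

```text
time: 21.6
tool_pos: [0.4597, -0.3549, 0.1017]
tcp_rot: [-3.135, 0.159, 0.006]
wrist_force: [0.8, -0.2, -2.1]
width: 0.763
grip_force: 47.2
```

```bash
python3 - <<'E'
from h import *
plan(.450,.083,.11,4.6)
E
```

```text
now [ 0.4597 -0.3549  0.1017] yaw -5.8 F [ 0.8 -0.2 -2.1] w 64.9 g 47.2 t 21.6 | turn z -10.4 then shift cm [  2.54 -43.73  -0.83] tilt [-0.18  0.18 -0.  ]
```

>>> move_arm --series '[4,0,0,-0.4,0,0,-10.4,4,0.28,-4.85,-0.3,0,0,0,4,0.28,-4.85,0,0,0,0,4,0.28,-4.85,0,0,0,0,4,0.28,-4.85,0,0,0,0]'

```text
time: 22.22
tool_pos: [0.4566, -0.1605, 0.1098]
tcp_rot: [3.139, 0.125, 0.001]
wrist_force: [1.0, 0.8, -3.0]
width: 0.762
grip_force: 47.3
```

>>> move_arm --series '[4,0.28,-4.85,0,0,0,0,4,0.28,-4.85,0,0,0,0,4,0.28,-4.85,0,0,0,0,4,0.28,-4.85,0,0,0,0,4,0.28,-4.85,0,0,0,0]'

```text
time: 22.85
tool_pos: [0.4512, 0.0825, 0.1099]
tcp_rot: [-3.139, -0.126, -0.002]
wrist_force: [-0.1, -0.4, -2.7]
width: 0.76
grip_force: 47.3
```

>>> move_arm --series '[4,0,0,2,0,0,0,4,0,0,1.5,0,0,0,4,0,0,0,0,0,0,4,0,0,0,0,0,0]'

```text
time: 23.35
tool_pos: [0.4516, 0.0804, 0.0745]
tcp_rot: [3.139, 0.124, 0.0]
wrist_force: [-0.3, -0.2, -2.6]
width: 0.761
grip_force: 47.2
```

```bash
python3 - <<'E'
from h import *
plan(.450,.083,.062,4.6)
E
```

```text
now [0.4516 0.0804 0.0745] yaw 4.5 F [-0.3 -0.2 -2.6] w 64.7 g 47.2 t 23.4 | turn z -0.07 then shift cm [-0.14 -0.27  1.25] tilt [ 0. -0. -0.]
```

Next: mould 10 (.652,-.1355), yaw -2.6.

>>> move_arm --series '[4,-0.1,-0.2,0.6,0,0,0,4,0,0,0.4,0,0,0,4,0,0,0.2,0,0,0,4,0,0,0,0,0,0,7.2,0,0,0,0,0,0]'

```text
time: 23.98
tool_pos: [0.4507, 0.083, 0.0627]
tcp_rot: [-3.139, -0.126, -0.001]
wrist_force: [-0.0, -0.1, -0.2]
width: 0.846
grip_force: 0.0
```

>>> move_arm --series '[8.5,0,0,0,0,0,0,8.5,0,0,0,0,0,0,8.5,0,0,-2,0,0,0,8.5,0,0,-3,0,0,0,8.5,0,0,0,0,0,0]'

```text
time: 24.6
tool_pos: [0.4527, 0.0832, 0.1149]
tcp_rot: [-3.139, -0.126, -0.009]
wrist_force: [1.1, 0.3, -0.2]
width: 0.995
grip_force: 0.0
```

```bash
python3 - <<'E'
from h import *
plan(.652,-.1355,.12,-2.6)
E
```

```text
now [0.4527 0.0832 0.1149] yaw 4.6 F [ 1.1  0.3 -0.2] w 84.5 g 0.0 t 24.6 | turn z 7.21 then shift cm [20.91 20.95 -0.51] tilt [-0.06 -0.34  0.  ]
```

>>> move_arm --series '[8.5,0,0,0,0,0,7.2,8.5,4.2,4.2,0,0,0,0,8.5,4.2,4.2,0,0,0,0,8.5,4.2,4.2,0,0,0,0,8.5,4.2,4.2,0,0,0,0]'

```text
time: 25.22
tool_pos: [0.611, -0.0939, 0.111]
tcp_rot: [-3.14, 0.071, 0.002]
wrist_force: [1.1, -0.4, 0.1]
width: 0.993
grip_force: 0.0
```

>>> move_arm --series '[8.5,4.1,4.15,0,0,0,0,8.5,0,0,2.5,0,0,0,8.5,0,0,2,0,0,0,8.5,0,0,0,0,0,0,8.5,0,0,0,0,0,0]'

```text
time: 25.85
tool_pos: [0.6491, -0.1351, 0.0672]
tcp_rot: [-3.141, 0.07, 0.001]
wrist_force: [0.2, 0.3, -0.5]
width: 0.993
grip_force: 0.0
```

```bash
python3 - <<'E'
from h import *
plan(.652,-.1355,.007,-2.6)
E
```

```text
now [ 0.6491 -0.1351  0.0672] yaw -2.5 F [ 0.2  0.3 -0.5] w 84.4 g 0.0 t 25.9 | turn z 0.06 then shift cm [0.29 0.02 6.02] tilt [-0.01  0.03 -0.  ]
```

>>> move_arm --series '[8.5,0.2,0,3,0,0,0,8.5,0,0,2.2,0,0,0,8.5,0,0,0.8,0,0,0,4,0,0,0,0,0,0,4,0,0,0,0,0,0]'

```text
time: 26.48
tool_pos: [0.6522, -0.1361, 0.0082]
tcp_rot: [3.14, -0.071, 0.002]
wrist_force: [0.2, -0.4, -2.6]
width: 0.763
grip_force: 47.8
```

>>> move_arm --series '[4,0,0,0,0,0,0,4,0,0,0,0,0,0,4,0,0,-1,0,0,0,4,0,0,-4,0,0,0,4,0,0,-6,0,0,0]'

```text
time: 27.1
tool_pos: [0.6493, -0.1354, 0.1161]
tcp_rot: [-3.14, 0.071, 0.008]
wrist_force: [1.2, 1.1, -2.3]
width: 0.761
grip_force: 47.7
```

```bash
python3 - <<'E'
from h import *
plan(.450,.083,.125,4.6)
E
```

```text
now [ 0.6493 -0.1354  0.1161] yaw -2.6 F [ 1.2  1.1 -2.3] w 64.7 g 47.7 t 27.1 | turn z -7.2 then shift cm [-18.12 -23.37  -0.89] tilt [-0.1  0.3 -0. ]
```

Place z: 0.076+0.008 = 0.084.

>>> move_arm --series '[4,0,0,-0.9,0,0,-7.2,4,-3.6,-4.67,0,0,0,0,4,-3.6,-4.67,0,0,0,0,4,-3.6,-4.67,0,0,0,0,4,-3.6,-4.67,0,0,0,0]'

```text
time: 27.72
tool_pos: [0.4918, 0.0399, 0.1271]
tcp_rot: [-3.139, -0.125, -0.002]
wrist_force: [0.1, 0.9, -1.2]
width: 0.76
grip_force: 47.8
```

>>> move_arm --series '[4,-3.7,-4.67,0,0,0,0,4,0,0,1.5,0,0,0,4,0,0,1.2,0,0,0,4,0,0,0,0,0,0,4,0,0,0,0,0,0]'

```text
time: 28.35
tool_pos: [0.4532, 0.0816, 0.0994]
tcp_rot: [3.139, 0.124, 0.0]
wrist_force: [0.4, -1.3, -2.2]
width: 0.76
grip_force: 47.7
```

```bash
python3 - <<'E'
from h import *
plan(.450,.083,.084,4.6)
E
```

```text
now [0.4532 0.0816 0.0994] yaw 4.5 F [ 0.4 -1.3 -2.2] w 64.6 g 47.7 t 28.4 | turn z -0.08 then shift cm [-0.31 -0.17  1.54] tilt [ 0.01 -0.   -0.  ]
```

Next: mould 9 (.677,-.017), yaw -6.4.

>>> move_arm --series '[4,-0.3,-0.2,0.7,0,0,0,4,0,0,0.5,0,0,0,4,0,0,0.3,0,0,0,4,0,0,0,0,0,0,7.2,0,0,0,0,0,0]'

```text
time: 28.98
tool_pos: [0.4497, 0.0841, 0.0847]
tcp_rot: [-3.139, -0.126, -0.001]
wrist_force: [-0.5, -0.0, 0.5]
width: 0.841
grip_force: 0.0
```

>>> move_arm --series '[8.5,0,0,0,0,0,0,8.5,0,0,0,0,0,0,8.5,0,0,-2,0,0,0,8.5,0,0,-2,0,0,0,8.5,0,0,0,0,0,0]'

```text
time: 29.6
tool_pos: [0.4509, 0.0843, 0.1261]
tcp_rot: [-3.139, -0.126, -0.007]
wrist_force: [0.6, -0.7, 0.5]
width: 0.993
grip_force: 0.0
```

```bash
python3 - <<'E'
from h import *
plan(.677,-.017,.12,-6.4)
E
```

```text
now [0.4509 0.0843 0.1261] yaw 4.6 F [ 0.6 -0.7  0.5] w 84.4 g 0.0 t 29.6 | turn z 11.0 then shift cm [23.59  7.55  0.61] tilt [-0.06 -0.25  0.  ]
```

>>> move_arm --series '[8.5,0,0,0,0,0,10.6,8.5,1,3.8,0,0,0,0,8.5,3,3.7,0,0,0,0,8.5,4.9,0,0,0,0,0,8.5,4.9,0,0,0,0,0]'

```text
time: 30.22
tool_pos: [0.5792, -0.0058, 0.1232]
tcp_rot: [-3.137, 0.166, 0.002]
wrist_force: [1.0, -0.1, 0.3]
width: 0.991
grip_force: 0.0
```

>>> move_arm --series '[8.5,4.9,0,0,0,0,0,8.5,4.8,0,2.5,0,0,0,8.5,0,0,2,0,0,0,8.5,0,0,0,0,0,0,8.5,0,0,0,0,0,0]'

```text
time: 30.85
tool_pos: [0.6737, -0.0149, 0.0791]
tcp_rot: [-3.137, 0.164, 0.002]
wrist_force: [-0.1, -0.2, 0.6]
width: 0.996
grip_force: 0.0
```

```bash
python3 - <<'E'
from h import *
plan(.677,-.017,.007,-6.4)
E
```

```text
now [ 0.6737 -0.0149  0.0791] yaw -6.0 F [-0.1 -0.2  0.6] w 84.7 g 0.0 t 30.9 | turn z 0.41 then shift cm [0.35 0.17 7.21] tilt [0.   0.07 0.  ]
```

>>> move_arm --series '[8.5,0.3,0.1,3,0,0,0.4,8.5,0,0,3,0,0,0,8.5,0,0,1.2,0,0,0,4,0,0,0,0,0,0,4,0,0,0,0,0,0]'

```text
time: 31.48
tool_pos: [0.6791, -0.0165, 0.0091]
tcp_rot: [3.137, -0.175, 0.004]
wrist_force: [-0.3, -0.1, -2.0]
width: 0.761
grip_force: 47.4
```

>>> move_arm --series '[4,0,0,0,0,0,0,4,0,0,0,0,0,0,4,0,0,-1,0,0,0,4,0,0,-5,0,0,0,4,0,0,-6,0,0,0]'

```text
time: 32.1
tool_pos: [0.6763, -0.0163, 0.1267]
tcp_rot: [-3.137, 0.175, 0.007]
wrist_force: [1.7, 0.2, -2.3]
width: 0.762
grip_force: 47.4
```

>>> move_arm --series '[4,0,0,-2,0,0,0,4,0,0,0,0,0,0]'

```text
time: 32.35
tool_pos: [0.6793, -0.0165, 0.1496]
tcp_rot: [3.137, -0.175, 0.007]
wrist_force: [-0.3, -0.5, -2.3]
width: 0.756
grip_force: 47.6
```

```bash
python3 - <<'E'
from h import *
plan(.450,.083,.147,4.6)
E
```

```text
now [ 0.6793 -0.0165  0.1496] yaw -6.4 F [-0.3 -0.5 -2.3] w 64.3 g 47.6 t 32.4 | turn z -11.0 then shift cm [-22.06 -11.76   0.26] tilt [ 0.03 -0.25 -0.  ]
```

>>> move_arm --series '[4,0,0,0,0,0,-10.5,4,0,0,0,0,0,-0.5,4,-5,0,0,0,0,0,4,-5,0,0,0,0,0,4,-5,-3,0,0,0,0]'

```text
time: 32.98
tool_pos: [0.5235, 0.0006, 0.145]
tcp_rot: [3.139, 0.117, -0.005]
wrist_force: [-0.3, 1.3, -0.4]
width: 0.759
grip_force: 47.5
```

>>> move_arm --series '[4,-5,-4.4,0,0,0,0,4,-2,-4.3,0,0,0,0,4,0,0,1.6,0,0,0,4,0,0,1,0,0,0,4,0,0,0,0,0,0]'

```text
time: 33.6
tool_pos: [0.4517, 0.0792, 0.1193]
tcp_rot: [3.139, 0.123, -0.006]
wrist_force: [-0.7, -0.5, -1.4]
width: 0.763
grip_force: 47.4
```

```bash
python3 - <<'E'
from h import *
plan(.450,.083,.106,4.6)
E
```

```text
now [0.4517 0.0792 0.1193] yaw 4.5 F [-0.7 -0.5 -1.4] w 64.9 g 47.4 t 33.6 | turn z -0.1 then shift cm [-0.14 -0.39  1.33] tilt [0.03 0.22 0.  ]
```

>>> move_arm --series '[4,-0.1,-0.3,0.6,0,0,0,4,0,0,0.4,0,0,0,4,0,0,0.3,0,0,0,4,0,0,0,0,0,0,7.2,0,0,0,0,0,0]'

```text
time: 34.22
tool_pos: [0.4518, 0.0831, 0.1088]
tcp_rot: [-3.139, -0.126, -0.002]
wrist_force: [0.6, 0.8, 0.2]
width: 0.84
grip_force: 0.0
```

>>> move_arm --series '[8.5,0,0,0,0,0,0,8.5,0,0,0,0,0,0,8.5,0,0,-3,0,0,0,8.5,0,0,-5,0,0,0,8.5,0,0,-5,0,0,0]'

```text
time: 34.85
tool_pos: [0.4509, 0.083, 0.2395]
tcp_rot: [3.139, 0.126, -0.001]
wrist_force: [1.1, -0.2, -1.5]
width: 0.993
grip_force: 0.0
```

>>> move_arm --series '[8.5,0,5,-3,0,0,0,8.5,0,5,0,0,0,0,8.5,0,5,0,0,0,0,8.5,0,5,0,0,0,0,8.5,0,0,0,0,0,0]'

```text
time: 35.48
tool_pos: [0.4674, -0.1192, 0.2685]
tcp_rot: [3.138, 0.119, 0.0]
wrist_force: [-0.5, 1.0, 0.4]
width: 0.997
grip_force: 0.0
```

```bash
python3 - <<'E'
from h import *
plan(.450,.083,.106,4.6)
im=read_camera("scene")[:,:,::-1].copy();cv2.imwrite("raw_scene4.png",im)
crop(im,"scene","_4",(165,160,415,390),2)
im=read_camera("top")[:,:,::-1].copy();cv2.imwrite("raw_top4.png",im)
crop(im,"top","_4",(150,145,400,275),3)
a=cv2.imread("pics/scene_4.png");crop(im,"top","_4b",(160,190,280,270),2)
o=np.zeros((600,750,3),np.uint8)
crop(im,"top","_4b",(160,195,285,270),4);b=cv2.imread("pics/top_4b.png");o[:300,:500]=b
crop(cv2.imread("raw_scene4.png"),"scene","_4b",(250,215,400,315),3);b=cv2.imread("pics/scene_4b.png");o[300:,:450]=b
crop(cv2.imread("raw_scene4.png"),"scene","_4c",(165,180,265,290),2.5 .__int__());b=cv2.imread("pics/scene_4c.png");o[300:520,500:700]=b
cv2.imwrite("pics/c4.png",o)
E
```

```text
now [ 0.4674 -0.1192  0.2685] yaw 4.3 F [-0.5  1.   0.4] w 84.8 g 0.0 t 35.5 | turn z -0.27 then shift cm [ -0.11 -20.3   16.25] tilt [ 0.05 -0.01 -0.  ]
```

View pics/c4.png

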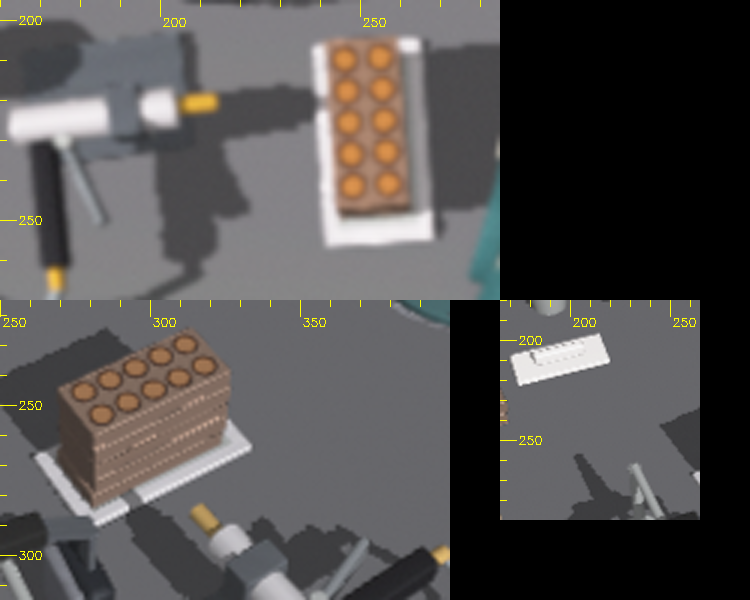

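The pile is five high and square on the plate, and the cover is unmoved. Checking the pile offsets in numbers, plus the gun geometry.

```bash
python3 - <<'E'
from h import *
T=lambda p:np.array(p)/4-.4+[160,195]
S=lambda p:(np.array(p)-[0,300])/3-.35+[250,215]
c,s=np.cos(np.radians(4.6)),np.sin(np.radians(4.6));Rl=np.array([[c,s],[-s,c]])
def loc(w): return ((w-[.45,.083])@Rl.T*1000).round(1)
q=onz("top",T([(327,43),(400,40),(410,208),(338,213)]),.12);print("top face",loc(q).tolist(),loc(q).mean(0))
q=onz("scene",S([(60,391),(190,329),(230,372),(95,435)]),.12);print("scene top face",loc(q).tolist(),loc(q).mean(0))
print("bottom corners ++,-+,+-",loc(onz("scene",S([(98,502),(225,438),(62,456)]),.01)).tolist())
print("plate ++,-+,+-",loc(onz("scene",S([(97,520),(250,444),(37,456)]),.01)).tolist())
b=onz("top",T([(10,122),(218,102)]),.095);print("barrel",b.round(4).tolist(),np.degrees(np.arctan2(*(b[1]-b[0])[::-1])))
g=onz("top",T([(30,143),(60,141),(40,268),(70,265)]),.11);print("grip",g.round(4).tolist())
l=onz("top",T([(62,140),(102,222)]),.108);print("lever",l.round(4).tolist())
b=onz("scene",S([(208,505),(262,565)]),.095);print("barrel scene",b.round(4).tolist(),np.degrees(np.arctan2(*(b[0]-b[1])[::-1])))
b=onz("scene",S([(365,543),(445,548)]),.1);print("lever tip, grip end (scene)",b.round(4).tolist())
E
```

```text
top face [[74.8, 30.8], [73.0, -33.6], [-76.2, -32.5], [-76.0, 30.4]] [-1.1   -1.225]
scene top face [[77.8, -27.1], [-66.8, -28.9], [-68.0, 34.9], [77.5, 32.9]] [5.125 2.95 ]
bottom corners ++,-+,+- [[70.6, 29.1], [-76.4, 28.7], [71.6, -35.5]]
plate ++,-+,+- [[82.3, 46.1], [-92.9, 47.5], [92.3, -48.1]]
barrel [[0.4524, 0.401], [0.4721, 0.2173]] -83.8524169640697
grip [[0.4319, 0.3791], [0.4339, 0.353], [0.3225, 0.3657], [0.3253, 0.3398]]
lever [[0.4351, 0.3517], [0.3631, 0.3138]]
barrel scene [[0.4627, 0.2182], [0.4531, 0.2925]] -82.66848209873869
lever tip, grip end (scene) [[0.3651, 0.3158], [0.3072, 0.3508]]
```

Pile within ~3 mm. Now the gun: pinch centre at local y = -18 mm (0.381, 0.3415), yaw 6.5.

```bash
python3 - <<'E'
from h import *
plan(.381,.3415,.25,6.5)
E
```

```text
now [ 0.4672 -0.1165  0.2682] yaw 4.5 F [ 0.7 -0.4  0.1] w 84.6 g 0.0 t 35.6 | turn z -2.0 then shift cm [ -3.38 -46.48   1.82] tilt [-0.04  0.01 -0.  ]
```

>>> move_arm --series '[8.5,0,0,0,0,0,-2,8.5,0,-5,0,0,0,0,8.5,0,-5,0,0,0,0,8.5,0,-5,0,0,0,0,8.5,0,-5,0,0,0,0]' --grip_force 30

```text
time: 36.2
tool_pos: [0.4435, 0.0851, 0.2685]
tcp_rot: [-3.136, -0.186, -0.001]
wrist_force: [0.6, 0.0, 0.5]
width: 0.997
grip_force: 0.0
```

>>> move_arm --series '[8.5,0,-5,0,0,0,0,8.5,-1.7,-5,0,0,0,0,8.5,-1.7,-5,0,0,0,0,8.5,0,-5,0.9,0,0,0,8.5,0,-5,0.9,0,0,0]'

```text
time: 36.83
tool_pos: [0.3801, 0.3295, 0.2506]
tcp_rot: [-3.135, -0.188, -0.002]
wrist_force: [0.5, -1.2, 0.8]
width: 0.999
grip_force: 0.0
```

>>> move_arm --series '[8.5,0,-1.4,0,0,0,0,8.5,0,0,4,0,0,0,8.5,0,0,4,0,0,0,8.5,0,0,0,0,0,0,8.5,0,0,0,0,0,0]'

```text
time: 37.45
tool_pos: [0.3807, 0.3411, 0.1718]
tcp_rot: [-3.135, -0.182, -0.002]
wrist_force: [0.3, -0.2, 0.4]
width: 0.997
grip_force: 0.0
```

```bash
python3 - <<'E'
from h import *
plan(.381,.3415,.086,6.5)
print(read_state()["q"].round(2))
im=read_camera("scene")[:,:,::-1].copy();cv2.imwrite("raw_scene5.png",im);crop(im,"scene","_5",(330,240,420,330),4)
im=read_camera("top")[:,:,::-1].copy();crop(im,"top","_5",(140,200,230,290),4)
cv2.imwrite("pics/c5.png",np.hstack([cv2.imread("pics/scene_5.png"),cv2.imread("pics/top_5.png")]))
E
```

```text
now [0.3807 0.3411 0.1718] yaw 6.6 F [ 0.3 -0.2  0.4] w 84.7 g 0.0 t 37.5 | turn z 0.14 then shift cm [ 0.03 -0.04  8.58] tilt [-0.04 -0.09  0.  ]
[ 0.68  0.01  2.02 -0.    1.11  2.14]
```

View pics/c5.png

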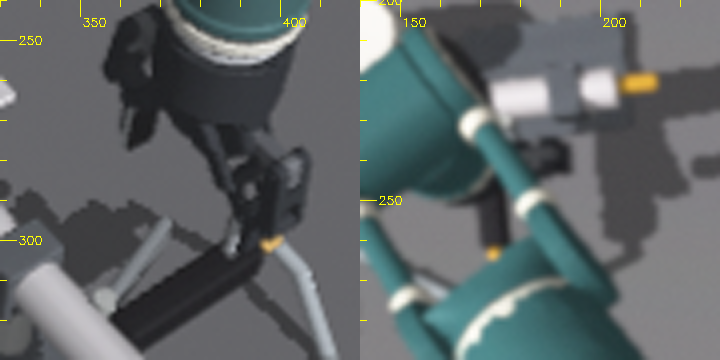

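The gripper straddles the grip from above, with the lever tip at (370,297) in the scene view. Descending gently.

>>> move_arm --series '[8.5,0,0,2.5,0,0,0,8.5,0,0,2,0,0,0,8.5,0,0,1,0,0,0,8.5,0,0,0.6,0,0,0,8.5,0,0,0,0,0,0]'

```text
time: 38.17
tool_pos: [0.3805, 0.3409, 0.1097]
tcp_rot: [-3.136, -0.181, -0.001]
wrist_force: [0.1, -0.8, 1.3]
width: 0.994
grip_force: 0.0
```

>>> move_arm --series '[8.5,0,0,0.5,0,0,0,8.5,0,0,0.5,0,0,0,8.5,0,0,0.5,0,0,0,8.5,0,0,0.5,0,0,0,8.5,0,0,0.5,0,0,0]'

```text
time: 38.8
tool_pos: [0.3802, 0.3406, 0.0838]
tcp_rot: [3.136, 0.181, -0.0]
wrist_force: [0.1, -0.3, -0.6]
width: 0.997
grip_force: 0.0
```

>>> move_arm --series '[7.2,0,0,0,0,0,0,6.6,0,0,0,0,0,0,6.4,0,0,0,0,0,0,6.4,0,0,0,0,0,0]'

```text
time: 39.3
tool_pos: [0.3803, 0.3417, 0.0847]
tcp_rot: [-3.135, -0.181, -0.001]
wrist_force: [-1.7, 5.0, -0.1]
width: 0.749
grip_force: 2.6
```

```bash
python3 - <<'E'
from h import *
plan(.381,.3415,.086,6.5)
E
```

```text
now [0.3803 0.3417 0.0847] yaw 6.6 F [-1.7  5.  -0.1] w 63.6 g 2.6 t 39.3 | turn z 0.1 then shift cm [ 0.07  0.02 -0.13] tilt [-0.1  -0.04  0.  ]
```

>>> move_arm --series '[5.6,0,-0.4,0,0,0,0,4.8,0,-0.4,0,0,0,0,4,0,-0.4,0,0,0,0,3.4,0,-0.2,0,0,0,3.0,0,0,0,0,0,0]'

```text
invalid input at $.series: expected a multiple of 7 numbers
```

```bash
python3 - <<'E'
from h import *
plan(.381,.3415,.086,6.5)
im=read_camera("scene")[:,:,::-1].copy();cv2.imwrite("raw_scene6.png",im);crop(im,"scene","_6",(330,255,420,345),6)
E
```

```text
now [0.3803 0.3417 0.0847] yaw 6.6 F [-1.7  5.  -0.1] w 63.6 g 2.6 t 39.3 | turn z 0.1 then shift cm [ 0.07  0.02 -0.13] tilt [-0.1  -0.04  0.  ]
```

View pics/scene_6.png

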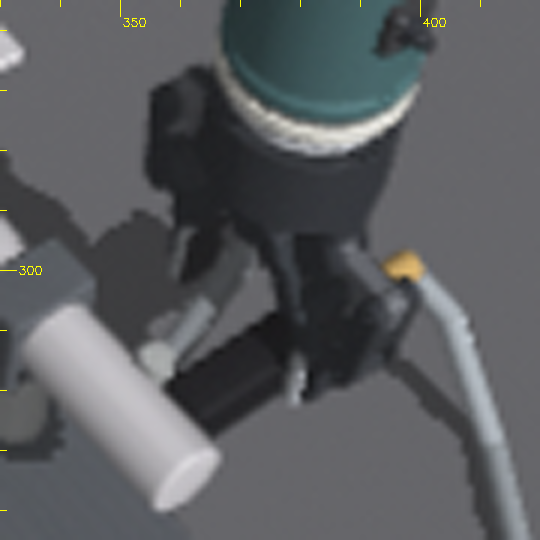

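The row was malformed, so nothing moved. The picture shows the fingers straddling the grip and lever correctly; one finger is on the grip near (378,310) and the other outside the lever at (360,297). Sending the squeeze again.

>>> move_arm --series '[5.6,0,-0.4,0,0,0,0,4.8,0,-0.4,0,0,0,0,4,0,-0.4,0,0,0,0,3.4,0,-0.2,0,0,0,0,3,0,0,0,0,0,0]'

```text
time: 39.98
tool_pos: [0.379, 0.3556, 0.0867]
tcp_rot: [-3.135, -0.182, -0.002]
wrist_force: [-6.4, 0.7, 12.6]
width: 0.412
grip_force: 31.8
```

```bash
python3 - <<'E'
from h import *
plan(.381,.3415,.086,6.5)
E
```

```text
now [0.379  0.3556 0.0867] yaw 6.7 F [-6.4  0.7 12.6] w 35.1 g 31.8 t 40.0 | turn z 0.16 then shift cm [0.04 1.43 0.07] tilt [-0.07 -0.07  0.  ]
```

Width is 35 mm (fully squeezed). Hold for 1.1 s, then release.

>>> move_arm --series '[3,0,0,0,0,0,0,3,0,0,0,0,0,0,3,0,0,0,0,0,0,3,0,0,0,0,0,0,3,0,0,0,0,0,0]'

```text
time: 40.6
tool_pos: [0.379, 0.3557, 0.0867]
tcp_rot: [-3.135, -0.182, -0.002]
wrist_force: [-5.4, 0.6, 13.4]
width: 0.417
grip_force: 31.9
```

>>> move_arm --series '[3,0,0,0,0,0,0,3,0,0,0,0,0,0,3,0,0,0,0,0,0,3,0,0,0,0,0,0]'

```text
time: 41.1
tool_pos: [0.3791, 0.3557, 0.0868]
tcp_rot: [-3.135, -0.182, -0.002]
wrist_force: [-6.9, 0.5, 14.1]
width: 0.415
grip_force: 31.9
```

>>> move_arm --series '[4.5,0,0.3,0,0,0,0,6,0,0.6,0,0,0,0,8.5,0,0.5,0,0,0,0,8.5,0,0,0,0,0,0,8.5,0,0,0,0,0,0]'

```text
time: 41.72
tool_pos: [0.3801, 0.3406, 0.0841]
tcp_rot: [3.136, 0.181, -0.001]
wrist_force: [0.6, 0.9, 1.2]
width: 0.994
grip_force: 0.0
```

>>> move_arm --series '[8.5,0,0,-1,0,0,0,8.5,0,0,-2,0,0,0,8.5,0,0,-4,0,0,0,8.5,0,0,-5,0,0,0,8.5,0,0,-5,0,0,0]'

```text
time: 42.35
tool_pos: [0.38, 0.3407, 0.2565]
tcp_rot: [-3.136, -0.181, -0.001]
wrist_force: [-0.6, 1.2, 0.4]
width: 0.998
grip_force: 0.0
```

```bash
python3 - <<'E'
from h import *
plan(.6372,-.2715,.25,-6.6)
im=read_camera("scene")[:,:,::-1].copy();cv2.imwrite("raw_scene7.png",im)
x=np.zeros((600,760,3),np.uint8)
crop(im,"scene","_7a",(160,185,250,240),4);a=cv2.imread("pics/scene_7a.png");x[:220,:360]=a
crop(im,"scene","_7b",(255,215,400,345),2);a=cv2.imread("pics/scene_7b.png");x[225:485,:290]=a
t=read_camera("top")[:,:,::-1].copy();cv2.imwrite("raw_top7.png",t)
crop(t,"top","_7",(325,155,370,210),6);a=cv2.imread("pics/top_7.png");x[:330,400:670]=a
cv2.imwrite("pics/c7.png",x)
E
```

```text
now [0.38   0.3407 0.2565] yaw 6.6 F [-0.6  1.2  0.4] w 84.8 g 0.0 t 42.4 | turn z 13.22 then shift cm [32.59 57.86  0.65] tilt [-0.03 -0.02  0.  ]
```

View pics/c7.png

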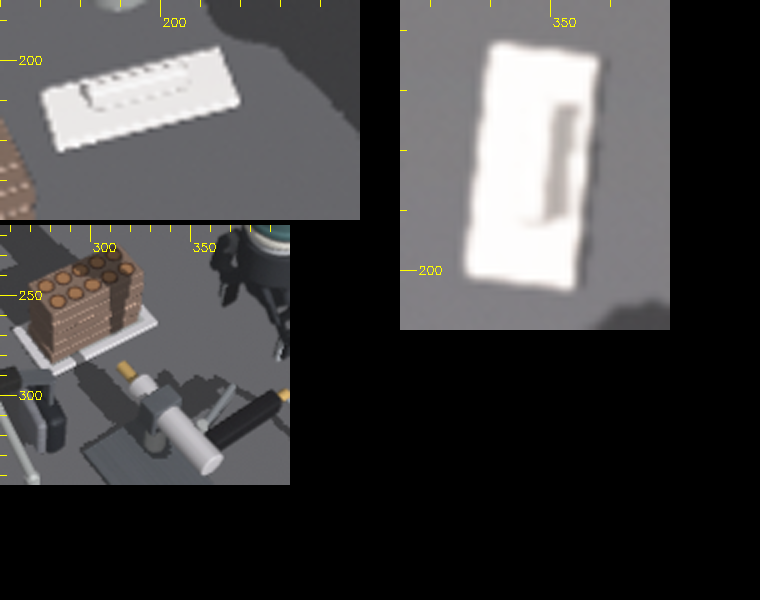

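The trigger is released, the pile is intact, and the cover shows at top-view (354,182). Fitting the cover pose.

```bash
python3 - <<'E'
from h import *
for n,t,(x0,y0,x1,y1) in(("top",0,(328,155,368,212)),("top",7,(328,155,368,212)),("scene",0,(162,188,228,228)),("scene",7,(162,188,228,228))):
    g=cv2.resize(cv2.imread(f"raw_{n}{t}.png")[y0:y1,x0:x1].min(2),None,fx=4,fy=4)
    k,l,st,ce=cv2.connectedComponentsWithStats((g>150).astype(np.uint8));i=1+st[1:,4].argmax()
    c=max(cv2.findContours((l==i).astype(np.uint8),0,2)[0],key=cv2.contourArea)[:,0]
    print(n,t,cv2.minAreaRect(onz(n,(c+.5)/4-.5+[x0,y0],.008).astype(np.float32)))
# rib base/top two-view height: rib top ends
S=lambda p:np.array(p)/4-.4+[160,185]
T=lambda p:(np.array(p)-[400,0])/6-.4+[325,155]
print("corners tri",[tri(S(a),T(b))[0].round(4).tolist() for a,b in(((60,148),(487,45)),((42,92),(598,58)),((238,103),(466,275)),((218,50),(577,290)))])
E
```

```text
top 0 ((0.6368958353996277, -0.27044159173965454), (0.07540792226791382, 0.1599893718957901), 83.37555694580078)
top 7 ((0.6369205117225647, -0.2704395353794098), (0.07552073150873184, 0.15995913743972778), 83.2941665649414)
scene 0 ((0.6384491324424744, -0.26862072944641113), (0.07412649691104889, 0.15125374495983124), 83.24644470214844)
scene 7 ((0.6384115219116211, -0.2687683701515198), (0.0748969316482544, 0.15185043215751648), 83.21544647216797)
corners tri [[0.7145, -0.2438, 0.009], [0.7072, -0.3152, 0.004], [0.5673, -0.2305, 0.0035], [0.5582, -0.301, -0.0018]]
```

>>> move_arm --series '[4.5,0,0,0,0,0,7,4.5,0,0,0,0,0,6.2,4.5,2.7,4.8,0,0,0,0,4.5,2.7,4.8,0,0,0,0,4.5,2.7,4.8,0,0,0,0]' --grip_force 40

```text
time: 43.08
tool_pos: [0.4444, 0.1872, 0.2544]
tcp_rot: [-3.136, 0.179, -0.001]
wrist_force: [1.3, 0.0, 0.0]
width: 0.528
grip_force: 0.0
```

>>> move_arm --series '[4.5,2.7,4.8,0,0,0,0,4.5,2.7,4.8,0,0,0,0,4.5,2.7,4.8,0,0,0,0,4.5,2.7,4.8,0,0,0,0,4.5,2.7,4.8,0,0,0,0]'

```text
time: 43.7
tool_pos: [0.5511, -0.0672, 0.2544]
tcp_rot: [-3.136, 0.181, -0.001]
wrist_force: [-0.5, 0.6, 0.1]
width: 0.529
grip_force: 0.0
```

>>> move_arm --series '[4.5,2.7,4.8,0,0,0,0,4.5,2.7,4.8,2,0,0,0,4.5,2.7,4.8,4,0,0,0,4.5,2.7,4.8,4,0,0,0,4.5,0,0,0,0,0,0]'

```text
time: 44.32
tool_pos: [0.6301, -0.2623, 0.1546]
tcp_rot: [-3.133, 0.186, 0.014]
wrist_force: [-0.8, 1.0, 0.1]
width: 0.528
grip_force: 0.0
```

```bash
python3 - <<'E'
from h import *
plan(.637,-.2705,.020,-6.7)
im=read_camera("scene")[:,:,::-1].copy();b=cv2.imread("raw_scene7.png")
print(np.abs(im[205:222,172:200].astype(int)-b[205:222,172:200]).mean())
E
```

```text
now [ 0.6301 -0.2623  0.1546] yaw -6.8 F [-0.8  1.   0.1] w 44.9 g 0.0 t 44.3 | turn z -0.09 then shift cm [ 0.78  0.73 13.46] tilt [-0.13  0.5  -0.  ]
0.18137254901960784
```

Cover still in place. Descending.

>>> move_arm --series '[4.5,0.7,0.7,3,0,0,0,4.5,0,0,4,0,0,0,4.5,0,0,3,0,0,0,4.5,0,0,0,0,0,0,4.5,0,0,0,0,0,0]'

```text
time: 45.0
tool_pos: [0.6401, -0.2679, 0.0635]
tcp_rot: [3.135, -0.179, 0.005]
wrist_force: [0.2, 0.6, 1.0]
width: 0.527
grip_force: 0.0
```

```bash
python3 - <<'E'
from h import *
plan(.637,-.2705,.020,-6.7)
E
```

```text
now [ 0.6401 -0.2679  0.0635] yaw -6.5 F [0.2 0.6 1. ] w 44.8 g 0.0 t 45.0 | turn z 0.16 then shift cm [-0.27  0.3   4.35] tilt [ 0.05 -0.19 -0.  ]
```

>>> move_arm --series '[4.5,-0.2,0.3,2.5,0,0,0,4.5,0,0,1.3,0,0,0,4.5,0,0,0.5,0,0,0,0,0,0,0,0,0,0,0,0,0,0,0,0,0]'

```text
time: 45.62
tool_pos: [0.6371, -0.2713, 0.0191]
tcp_rot: [3.136, -0.181, 0.003]
wrist_force: [0.6, -0.9, -0.9]
width: 0.15
grip_force: 41.1
```

>>> move_arm --series '[0,0,0,0,0,0,0,0,0,0,0,0,0,0,0,0,0,0,0,0,0]'

```text
time: 46.0
tool_pos: [0.637, -0.2713, 0.0188]
tcp_rot: [3.136, -0.181, 0.003]
wrist_force: [0.3, 1.0, 4.7]
width: 0.149
grip_force: 42.0
```

```bash
python3 - <<'E'
from h import *
plan(.637,-.2705,.020,-6.7)
E
```

```text
now [ 0.637  -0.2713  0.0188] yaw -6.6 F [0.3 1.  4.7] w 12.6 g 42.0 t 46.0 | turn z 0.1 then shift cm [-0.01 -0.08 -0.12] tilt [ 0.03 -0.1  -0.  ]
```

>>> move_arm --series '[0,0,0,-1,0,0,0,0,0,0,-3,0,0,0,0,0,0,-5,0,0,0,0,0,0,-5,0,0,0,0,0,0,-5,0,0,0]'

```text
time: 46.62
tool_pos: [0.6354, -0.2706, 0.2087]
tcp_rot: [-3.136, 0.181, 0.003]
wrist_force: [-0.1, -0.2, -1.3]
width: 0.153
grip_force: 41.2
```

>>> move_arm --series '[0,0,0,0,0,0,-6,0,0,0,0,0,0,-5.2,0,0,0,0,0,0,0]'

```text
time: 47.0
tool_pos: [0.6356, -0.2707, 0.2074]
tcp_rot: [-3.138, -0.125, 0.002]
wrist_force: [0.4, 0.5, -0.4]
width: 0.153
grip_force: 41.3
```

```bash
python3 - <<'E'
from h import *
plan(.450,.083,.20,4.6)
E
```

```text
now [ 0.6356 -0.2707  0.2074] yaw 4.5 F [ 0.4  0.5 -0.4] w 13.0 g 41.3 t 47.0 | turn z -0.05 then shift cm [-15.66 -36.74   0.74] tilt [-0.04  0.07 -0.  ]
```

>>> move_arm --series '[0,-2,-4.6,0,0,0,0,0,-2,-4.6,0,0,0,0,0,-2,-4.6,0,0,0,0,0,-2,-4.6,0,0,0,0,0,-2,-4.6,0,0,0,0]'

```text
time: 47.62
tool_pos: [0.5167, -0.0483, 0.2073]
tcp_rot: [-3.139, -0.123, 0.001]
wrist_force: [0.1, -0.1, -1.0]
width: 0.155
grip_force: 41.2
```

>>> move_arm --series '[0,-2,-4.6,0,0,0,0,0,-2,-4.6,0,0,0,0,0,-1.7,-4.5,0,0,0,0,0,0,0,3,0,0,0,0,0,0,0,0,0,0]'

```text
time: 48.25
tool_pos: [0.4475, 0.0825, 0.1754]
tcp_rot: [3.138, 0.126, -0.009]
wrist_force: [0.1, -0.4, -1.9]
width: 0.155
grip_force: 41.2
```

>>> move_arm --series '[0,0,0,0,0,0,0,0,0,0,0,0,0,0]'

```text
time: 48.5
tool_pos: [0.4513, 0.0818, 0.1789]
tcp_rot: [-3.139, -0.124, -0.002]
wrist_force: [0.1, -0.6, -1.6]
width: 0.15
grip_force: 41.2
```

```bash
python3 - <<'E'
from h import *
plan(.450,.083,.139,4.6)
E
```

```text
now [0.4513 0.0818 0.1789] yaw 4.5 F [ 0.1 -0.6 -1.6] w 12.8 g 41.2 t 48.5 | turn z -0.08 then shift cm [-0.12 -0.13  3.99] tilt [-0.   -0.09  0.  ]
```

>>> move_arm --series '[0,-0.1,-0.1,2,0,0,0,0,0,0,1,0,0,0,0,0,0,0.5,0,0,0,0,0,0,0.3,0,0,0,0,0,0,0,0,0,0]'

```text
time: 49.12
tool_pos: [0.4494, 0.0832, 0.14]
tcp_rot: [-3.139, -0.126, -0.0]
wrist_force: [0.5, -0.0, -1.2]
width: 0.153
grip_force: 41.2
```

```bash
python3 - <<'E'
from h import *
plan(.450,.083,.139,4.6)
E
```

```text
now [0.4494 0.0832 0.14  ] yaw 4.6 F [ 0.5 -0.  -1.2] w 13.0 g 41.2 t 49.1 | turn z -0.0 then shift cm [0.06 0.02 0.1 ] tilt [-0.   -0.01  0.  ]
```

>>> move_arm --series '[0,0,0,0.2,0,0,0,0,0,0,0,0,0,0,3,0,0,0,0,0,0,5,0,0,0,0,0,0,5,0,0,0,0,0,0]'

```text
time: 49.75
tool_pos: [0.4492, 0.0832, 0.1377]
tcp_rot: [-3.139, -0.126, 0.0]
wrist_force: [0.5, -0.1, -0.6]
width: 0.586
grip_force: 0.0
```

>>> move_arm --series '[5,0,0,-2,0,0,0,5,0,0,-4,0,0,0,5,0,0,-5,0,0,0,5,0,5,-2,0,0,0,5,0,5,0,0,0,0]'

```text
time: 50.38
tool_pos: [0.459, -0.0172, 0.2708]
tcp_rot: [3.138, 0.13, 0.009]
wrist_force: [0.2, -0.5, -1.0]
width: 0.584
grip_force: 0.0
```

>>> move_arm --series '[5,0,5,0,0,0,0,5,0,5,0,0,0,0,5,0,5,0,0,0,0,5,0,5,0,0,0,0,5,0,0,0,0,0,0]'

```text
time: 51.0
tool_pos: [0.4732, -0.2188, 0.2675]
tcp_rot: [3.139, 0.119, -0.001]
wrist_force: [-0.5, 0.5, -0.3]
width: 0.586
grip_force: 0.0
```

```bash
python3 - <<'E'
from h import *
plan(.450,.083,.139,4.6)
im=read_camera("scene")[:,:,::-1].copy();cv2.imwrite("raw_scene8.png",im);crop(im,"scene","_8",(215,210,405,400),3)
t=read_camera("top")[:,:,::-1].copy();cv2.imwrite("raw_top8.png",t);crop(t,"top","_8",(160,145,280,270),3)
x=np.zeros((570,800,3),np.uint8)[:, :]
a=cv2.imread("pics/scene_8.png")[:,:570];b=cv2.imread("pics/top_8.png")
y=np.zeros((570,930,3),np.uint8);y[:,:570]=a;y[:375,570:]=b;cv2.imwrite("pics/c8.png",cv2.resize(y,(800,490)))
E
```

```text
now [ 0.4732 -0.2188  0.2675] yaw 4.4 F [-0.5  0.5 -0.3] w 49.8 g 0.0 t 51.0 | turn z -0.24 then shift cm [  0.11 -30.27  12.85] tilt [0.03 0.03 0.  ]
```

View pics/c8.png

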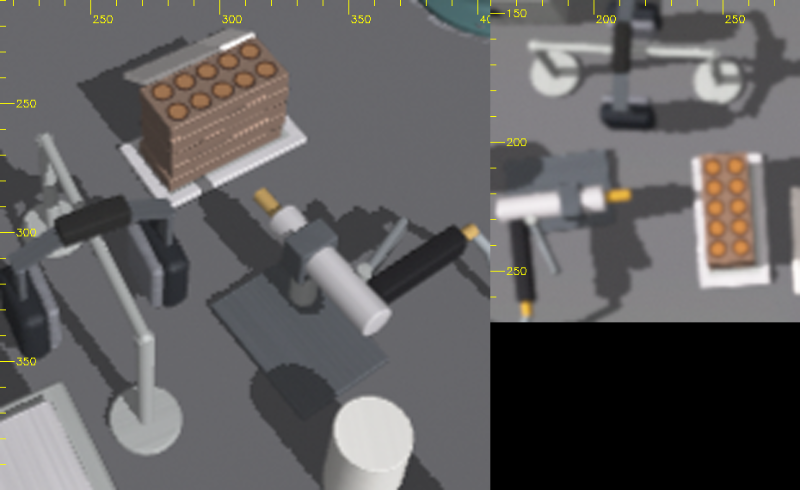

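The cover is no longer on the pile. It lies beside it, on the -y side at scene (265-310,225-240), partly in shadow, so it was knocked off. The pile itself is unmoved. Looking closely.

```bash
python3 - <<'E'
from h import *
s=cv2.imread("raw_scene8.png");t=cv2.imread("raw_top8.png")
crop(s,"scene","_9",(255,205,325,275),5);crop(t,"top","_9",(245,190,325,270),5)
y=np.zeros((400,750,3),np.uint8);y[:350,:350]=cv2.imread("pics/scene_9.png");y[:,350:]=cv2.imread("pics/top_9.png")
cv2.imwrite("pics/c9.png",cv2.convertScaleAbs(y,alpha=1.2))
E
```

```text
(no output)
```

View pics/c9.png

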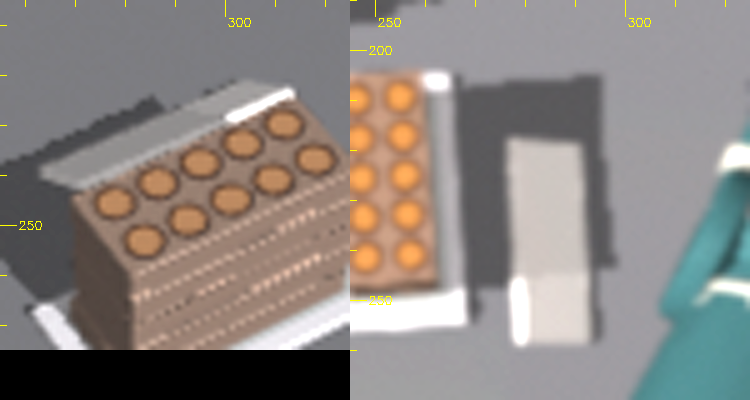

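Picture budget is used up, so I'm working numerically from here. The cover shows no rib, looks narrowed to ~58 mm, and has a lit +y edge, which suggests it lies rib-down and tilted. Triangulating its corners.

```bash
python3 - <<'E'
from h import *
S=lambda p:np.array(p)/5-.4+[255,205]
T=lambda p:(np.array(p)-[350,0])/5-.4+[245,190]
for k,a,b in(("-x,+y up",(294,94),(512,345)),("-x,-y",(246,79),(590,343)),("+x,-y",(40,173),(583,143)),):
    X,e=tri(S(a),T(b));print(k,X.round(4),e)
print("top (+x,+y) at z .046",onz("top",T((507,138)),.046).round(4), "z0",onz("top",T((507,138)),.0).round(4))
# new image: is it static?
t=read_camera("top")[:,:,::-1];print("diff",np.abs(t[215:262,270:297].astype(int)-cv2.imread("raw_top8.png")[215:262,270:297]).mean(), read_state()["time"])
# rib-gap shading: intensity profile across y at several rows in top view
for r in(222,230,238,246,252,257): print(r,t[r,268:300].mean(1).round().astype(int).tolist())
s=read_camera("scene")[:,:,::-1]
for r in(222,225,228,231,234,237): print(r,s[r,262:318].mean(1).round().astype(int).tolist())
E
```

```text
-x,+y up [ 0.3428 -0.0102  0.0449] [array([0.9, 0.1]), array([ 0.5, -0.6])]
-x,-y [ 0.3454 -0.0671  0.0056] [array([0.1, 0. ]), array([ 0.1, -0.1])]
+x,-y [ 4.955e-01 -6.060e-02 -3.000e-04] [array([-0.3, -0.1]), array([-0.2,  0.2])]
top (+x,+y) at z .046 [[ 0.4924 -0.0034]] z0 [[ 0.4996 -0.0037]]
diff 0.6742842132913055 51.15
222 [75, 75, 76, 76, 75, 76, 75, 89, 126, 159, 168, 168, 167, 167, 167, 167, 166, 166, 166, 166, 166, 165, 152, 122, 87, 76, 77, 87, 109, 127, 132, 132]
230 [76, 75, 75, 75, 75, 77, 75, 81, 107, 145, 166, 168, 168, 166, 166, 167, 166, 165, 166, 166, 167, 166, 162, 137, 96, 76, 75, 85, 105, 126, 133, 133]
238 [86, 75, 76, 75, 76, 75, 75, 76, 88, 124, 155, 165, 167, 166, 167, 166, 166, 166, 167, 166, 165, 166, 162, 146, 112, 84, 76, 76, 83, 105, 127, 133]
246 [95, 77, 76, 79, 80, 80, 78, 82, 117, 196, 237, 229, 195, 181, 180, 183, 183, 183, 183, 183, 181, 182, 182, 181, 156, 108, 106, 127, 133, 133, 132, 133]
252 [144, 90, 92, 113, 129, 133, 133, 134, 147, 206, 249, 250, 221, 187, 185, 184, 184, 183, 182, 183, 182, 182, 181, 174, 150, 106, 90, 111, 128, 133, 133, 
[... 1093 characters left out ...]
20, 120, 120, 119, 120, 120, 120, 119, 119, 122, 127, 138, 147, 141, 131, 105, 111, 96, 70, 72, 92, 102, 95, 75, 85, 97, 81, 89, 111, 111, 112, 107, 84, 76, 110, 109]
234 [99, 90, 63, 63, 64, 64, 64, 65, 71, 83, 97, 105, 120, 120, 119, 119, 120, 120, 119, 120, 119, 119, 123, 127, 135, 145, 141, 142, 135, 124, 117, 86, 79, 83, 96, 103, 98, 80, 89, 114, 119, 117, 118, 116, 101, 79, 109, 109, 110, 109, 109, 109, 97, 74, 79, 87]
237 [65, 73, 83, 97, 105, 119, 120, 120, 119, 120, 120, 119, 120, 119, 120, 123, 126, 131, 146, 145, 140, 131, 103, 106, 103, 105, 107, 109, 96, 73, 115, 118, 118, 118, 119, 113, 88, 77, 110, 110, 106, 95, 100, 108, 106, 105, 101, 90, 94, 103, 106, 97, 75, 115, 118, 118]
```

Confirmed: the cover lies upside down, with its raised +y edge at z≈45 mm, its -y edge on the bench, centred near (0.419,-0.036), yaw 2.4°. The plan has four steps:
1. Drag it clear of the pile with one finger.
2. Pinch the raised edge with a tilted tool.
3. Turn it past vertical and lay it rib up.
4. Regrip it by the rib.

```bash
python3 - <<'E'
from h import *
plan(.419,-.037,.12,2.4)
E
```

```text
now [ 0.4731 -0.2148  0.2676] yaw 4.6 F [-0.1  1.2 -0.3] w 49.8 g 0.0 t 51.2 | turn z 2.25 then shift cm [ -4.66 -17.99  14.76] tilt [-0.05  0.02 -0.  ]
```

>>> move_arm --series '[8.5,0,0,0,0,0,2.2,8.5,-1.1,-4.5,3,0,0,0,8.5,-1.2,-4.5,3,0,0,0,8.5,-1.2,-4.5,4,0,0,0,8.5,-1.2,-4.5,4,0,0,0]'

```text
time: 51.82
tool_pos: [0.4182, -0.0355, 0.1272]
tcp_rot: [-3.141, -0.069, -0.003]
wrist_force: [1.3, -0.8, 0.2]
width: 0.995
grip_force: 0.0
```

>>> move_arm --series '[8.5,0,0,0.7,0,0,0,8.5,0,0,0,0,0,0,8.5,0,0,0,0,0,0]'

```text
time: 52.2
tool_pos: [0.4206, -0.0386, 0.1225]
tcp_rot: [3.14, 0.065, 0.005]
wrist_force: [-0.0, 0.8, 0.6]
width: 0.998
grip_force: 0.0
```

```bash
python3 - <<'E'
from h import *
plan(.419,-.037,.024,2.4)
E
```

```text
now [ 0.4206 -0.0386  0.1225] yaw 2.4 F [-0.   0.8  0.6] w 84.8 g 0.0 t 52.2 | turn z -0.01 then shift cm [-0.16 -0.17  9.85] tilt [ 0.05 -0.19 -0.  ]
```

>>> move_arm --series '[8.5,-0.1,-0.2,3,0,0,0,8.5,0,0,3,0,0,0,8.5,0,0,2.5,0,0,0,8.5,0,0,1.3,0,0,0,8.5,0,0,0,0,0,0]'

```text
time: 52.82
tool_pos: [0.418, -0.0366, 0.0228]
tcp_rot: [-3.141, -0.064, 0.001]
wrist_force: [0.1, 0.4, 0.4]
width: 0.992
grip_force: 0.0
```

>>> move_arm --series '[8.5,0,1,0,0,0,0,8.5,0,1.5,0,0,0,0,8.5,0,1.5,0,0,0,0,8.5,0,1.5,0,0,0,0,8.5,0,1.5,0,0,0,0]'

```text
time: 53.45
tool_pos: [0.4207, -0.1072, 0.023]
tcp_rot: [3.141, 0.065, 0.0]
wrist_force: [0.0, 1.7, 1.0]
width: 0.997
grip_force: 0.6
```

>>> move_arm --series '[8.5,0,1.5,0,0,0,0,8.5,0,1.5,0,0,0,0,8.5,0,1.5,0,0,0,0,8.5,0,1.5,0,0,0,0,8.5,0,1.5,0,0,0,0]'

```text
time: 54.08
tool_pos: [0.4237, -0.1819, 0.0227]
tcp_rot: [-3.141, -0.066, 0.0]
wrist_force: [0.2, 1.1, 0.0]
width: 0.996
grip_force: 0.6
```

```bash
python3 - <<'E'
from h import *
plan(.419,-.037,.024,2.4)
E
```

```text
now [ 0.4237 -0.1819  0.0227] yaw 2.4 F [0.2 1.1 0. ] w 84.7 g 0.6 t 54.1 | turn z 0.0 then shift cm [  0.13 -14.49  -0.13] tilt [-0.    0.01 -0.  ]
```

>>> move_arm --series '[8.5,0,-0.5,0,0,0,0,8.5,0,0,-4,0,0,0,8.5,0,0,-5,0,0,0,8.5,0,0,-5,0,0,0,3,0,-5,-4,0,0,0]'

```text
time: 54.7
tool_pos: [0.4226, -0.1283, 0.2045]
tcp_rot: [3.139, 0.06, 0.005]
wrist_force: [2.0, 0.7, 0.4]
width: 0.809
grip_force: 0.0
```

>>> move_arm --series '[3,0,-5,-3,0,0,0,3,0,-5,0,0,0,0,3,0,-5,0,0,0,0,3,0,0,0,0,0,0]'

```text
time: 55.2
tool_pos: [0.4144, 0.0258, 0.2317]
tcp_rot: [-3.14, -0.075, 0.0]
wrist_force: [-0.7, -0.8, -0.6]
width: 0.353
grip_force: 0.0
```

```bash
cat > cov.py <<'E'
from h import *
def cover(tag):
    out={}
    for n in("top","scene"):
        im=read_camera(n)[:,:,::-1].copy();cv2.imwrite(f"raw_{n}{tag}.png",im)
        corners=np.array([[.3,-.33,0],[.58,-.33,0],[.58,-.02,0],[.3,-.02,0]]);p=proj(n,corners)
        m=np.zeros(im.shape[:2],np.uint8);cv2.fillConvexPoly(m,p.astype(np.int32),1)
        sat=im.max(2).astype(int)-im.min(2)
        g=((im.min(2)>118)&(sat<28)&(m>0)).astype(np.uint8) if n=="scene" else ((im.min(2)>150)&(sat<28)&(m>0)).astype(np.uint8)
        k,l,st,ce=cv2.connectedComponentsWithStats(g)
        i=1+st[1:,4].argmax();c=max(cv2.findContours((l==i).astype(np.uint8),0,1)[0],key=cv2.contourArea)
        r=cv2.minAreaRect(c);print(n,st[i].tolist(),cv2.approxPolyDP(cv2.convexHull(c),2.5,True)[:,0].tolist())
        hi=(im.min(2)>225)&(l==i);ys,xs=np.where(hi);print("  bright n",hi.sum(),[xs.min(),xs.max(),ys.min(),ys.max()] if hi.any() else "")
        out[n]=(l==i)
    return out
E
python3 - <<'E'
from cov import *
plan(.42,-.15,.1,2.4)
o=cover("10")
for n in o: 
    im=cv2.imread(f"raw_{n}10.png");ys,xs=np.where(o[n]);
    for r in np.linspace(ys.min(),ys.max(),9).astype(int): print(r,xs.min()-2,im[r,xs.min()-2:xs.max()+3].mean(1).round().astype(int).tolist())
E
```

```text
now [0.4144 0.0258 0.2317] yaw 2.7 F [-0.7 -0.8 -0.6] w 30.0 g 0.0 t 55.2 | turn z 0.35 then shift cm [-0.18 17.59 13.17] tilt [-0.04  0.   -0.  ]
top [312, 216, 17, 43, 610] [[313, 216], [326, 221], [327, 257], [313, 256]]
  bright n 90 [np.int64(313), np.int64(316), np.int64(217), np.int64(256)]
scene [244, 195, 49, 21, 376] [[292, 197], [280, 207], [261, 215], [244, 211], [283, 195]]
  bright n 193 [np.int64(251), np.int64(291), np.int64(197), np.int64(214)]
216 310 [131, 134, 148, 175, 181, 155, 142, 138, 136, 135, 136, 134, 134, 130, 124, 121, 125, 129, 130, 132, 131]
221 310 [132, 142, 193, 245, 249, 216, 184, 182, 182, 181, 181, 181, 181, 179, 180, 174, 156, 121, 111, 126, 132]
226 310 [132, 133, 170, 237, 247, 219, 187, 183, 183, 182, 182, 182, 180, 180, 179, 178, 166, 138, 117, 124, 128]
231 310 [132, 134, 173, 241, 252, 237, 194, 176, 174, 172, 170, 166, 166, 166, 166, 166, 161, 137, 94, 77, 75]
237 310 [133, 133, 156, 226, 252, 250, 218, 186, 184, 183, 183, 181, 183, 181, 180, 180, 175, 151, 111, 108, 126]
242 310 [133, 132, 143, 199, 247, 250, 219, 185, 183, 184, 183, 183
[... 2088 characters left out ...]
247, 247, 247, 247, 246, 246, 246, 246, 242, 195, 143, 96, 104, 104, 104, 103, 103, 103, 103, 104, 104, 104, 104, 104, 104, 103, 104, 103, 104, 104, 103, 104]
212 242 [94, 70, 97, 117, 117, 120, 122, 124, 212, 247, 247, 246, 244, 234, 122, 84, 182, 244, 247, 247, 247, 246, 246, 246, 245, 232, 142, 96, 104, 104, 104, 103, 103, 103, 103, 103, 103, 104, 104, 104, 104, 104, 103, 103, 104, 103, 104, 103, 103, 103, 103, 104, 104]
215 242 [103, 103, 104, 103, 103, 103, 103, 104, 104, 104, 103, 104, 103, 103, 104, 103, 98, 134, 187, 135, 104, 104, 103, 104, 104, 104, 104, 103, 103, 103, 104, 104, 103, 103, 103, 104, 103, 103, 103, 103, 104, 104, 104, 104, 103, 103, 104, 104, 103, 104, 104, 104, 104]
```

```bash
python3 - <<'E'
from h import *
for k,a,b in(("-x up",(292,197),(313,257.3)),("+x up",(250,212.5),(311.6,216.3)),("-x low",(283,195),(328.3,257)),("+x low",(244,210.5),(326.8,216.5))):
    X,e=tri(a,b);print(k,X.round(4),e)
E
```

```text
-x up [ 0.348  -0.1407  0.046 ] [array([0.6, 0.1]), array([ 0.4, -0.5])]
+x up [ 0.4985 -0.1356  0.0493] [array([0.6, 0.1]), array([ 0.3, -0.5])]
-x low [ 0.351  -0.2002  0.0051] [array([0.1, 0. ]), array([ 0.1, -0.1])]
+x low [ 0.5003 -0.1934  0.0072] [array([-0.9, -0.2]), array([-0.5,  0.7])]
```

```bash
python3 - <<'E'
from h import *
plan(.4245,-.09,.20,2.2)
print(read_state()["q"].round(2))
E
```

```text
now [0.4148 0.0232 0.2316] yaw 2.5 F [-0.2 -0.8 -0.5] w 29.9 g 0.0 t 55.3 | turn z 0.35 then shift cm [ 0.53 11.35  3.16] tilt [0.04 0.02 0.  ]
[-0.   -0.24  2.13 -0.    1.25  1.52]
```

>>> move_arm --series '[3,0.2,4,1,0,0,0,3,0.2,4,1,0,0,0,3,0.1,3.3,1,0,0,0,3,0,0,0,-6,0,0,3,0,0,0,-6,0,0]' --grip_force 50

```text
time: 55.92
tool_pos: [0.4245, -0.0931, 0.2016]
tcp_rot: [2.928, 0.052, 0.005]
wrist_force: [-0.5, 0.7, -0.7]
width: 0.351
grip_force: 0.0
```

>>> move_arm --series '[3,0,0,0,-6.4,0,0,3,0,0,0,-6.4,0,0,3,0,0,0,-6.4,0,0,3,0,0,0,-6.4,0,0,3,0,0,0,-6.4,0,0]'

```text
time: 56.55
tool_pos: [0.4251, -0.0912, 0.2021]
tcp_rot: [2.37, 0.047, 0.02]
wrist_force: [0.1, -0.5, -0.1]
width: 0.35
grip_force: 0.0
```

>>> move_arm --series '[3,0,0,0,0,0,0,3,0,0,0,0,0,0]'

```text
time: 56.8
tool_pos: [0.425, -0.0907, 0.2019]
tcp_rot: [2.375, 0.049, 0.019]
wrist_force: [0.5, 0.9, -0.0]
width: 0.352
grip_force: 0.0
```

```bash
cat >> h.py <<'E'
def rel(x,y,z):
    s=read_state();M=R.from_rotvec(s["tcp_rot"]).as_matrix()
    print("pos",s["tool_pos"].round(4),"z-axis",M[:,2].round(3),"x-axis",M[:,0].round(3),"F",s["wrist_force"].round(1),"w",round(s["width"]*85,1),"g",round(s["grip_force"],1),"q",s["q"].round(2),"t",round(s["time"],1),"shift tool cm",(M.T@(np.array([x,y,z])-s["tool_pos"])*100).round(2))
E
python3 - <<'E'
from h import *
rel(.4245,-.147,.038)
E
```

```text
pos [ 0.425  -0.0907  0.2019] z-axis [ 0.028 -0.693 -0.72 ] x-axis [ 0.999  0.041 -0.   ] F [ 0.5  0.9 -0. ] w 29.9 g 0.0 q [ 0.28 -0.06  2.22 -0.77  1.3   2.15] t 56.8 shift tool cm [-0.28 -7.31 15.71]
```

>>> move_arm --series '[3,-0.3,-3.6,0,0,0,0,3,0,-3.7,0,0,0,0,3,0,0,4,0,0,0,3,0,0,4,0,0,0,3,0,0,4,0,0,0]'

```text
time: 57.42
tool_pos: [0.4243, -0.1222, 0.0649]
tcp_rot: [2.375, 0.047, 0.023]
wrist_force: [0.3, -1.2, 0.2]
width: 0.351
grip_force: 0.0
```

>>> move_arm --series '[3,0,0,0,0,0,0,3,0,0,0,0,0,0]'

```text
time: 57.68
tool_pos: [0.4241, -0.1213, 0.0659]
tcp_rot: [2.374, 0.047, 0.022]
wrist_force: [0.8, 0.1, 0.3]
width: 0.351
grip_force: 0.0
```

```bash
python3 - <<'E'
from h import *
rel(.4245,-.147,.038)
E
```

```text
pos [ 0.4241 -0.1213  0.0659] z-axis [ 0.029 -0.693 -0.72 ] x-axis [0.999 0.04  0.002] F [0.8 0.1 0.3] w 29.9 g 0.0 q [ 0.21  0.16  2.32 -0.91  1.05  2.37] t 57.7 shift tool cm [-0.07 -0.08  3.79]
```

>>> move_arm --series '[3,0,-0.1,1.5,0,0,0,3,0,0,1.3,0,0,0,3,0,0,1,0,0,0,0,0,0,0,0,0,0,0,0,0,0,0,0,0]'

```text
time: 58.3
tool_pos: [0.4242, -0.1478, 0.0381]
tcp_rot: [2.369, 0.049, 0.018]
wrist_force: [-0.8, -3.1, 4.8]
width: 0.088
grip_force: 46.7
```

>>> move_arm --series '[0,0,0,0,0,0,0,0,0,0,0,0,0,0,0,0,0,0,0,0,0]'

```text
time: 58.68
tool_pos: [0.4243, -0.1474, 0.0379]
tcp_rot: [2.37, 0.049, 0.019]
wrist_force: [-1.5, -3.4, 4.8]
width: 0.091
grip_force: 48.1
```

```bash
python3 - <<'E'
from h import *
rel(.4245,-.147,.038)
E
```

```text
pos [ 0.4243 -0.1474  0.0379] z-axis [ 0.029 -0.696 -0.717] x-axis [ 0.999  0.041 -0.   ] F [-1.5 -3.4  4.8] w 7.7 g 48.1 q [ 0.15  0.21  2.34 -0.98  0.99  2.41] t 58.7 shift tool cm [ 0.02 -0.02 -0.03]
```

Pinched (7.7 mm wide). Lift, then turn the tool through vertical to +50°.

>>> move_arm --series '[0,0,0.7,-0.7,0,0,0,0,0,1.8,-1.8,0,0,0,0,0,2.5,-2.6,0,0,0,0,0,2.5,-2.6,0,0,0,0,0,1,-1,0,0,0]'

```text
time: 59.3
tool_pos: [0.4258, -0.1464, 0.1602]
tcp_rot: [2.376, 0.049, 0.026]
wrist_force: [0.4, 0.7, -1.1]
width: 0.083
grip_force: 49.1
```

>>> move_arm --series '[0,0,0,0,8,0,0,0,0,0,0,8,0,0,0,0,0,0,8,0,0,0,0,0,0,8,0,0,0,0,0,0,8,0,0]'

```text
time: 59.92
tool_pos: [0.4244, -0.1468, 0.1582]
tcp_rot: [3.076, 0.065, 0.005]
wrist_force: [-1.1, -0.0, -2.9]
width: 0.079
grip_force: 49.0
```

```bash
python3 - <<'E'
from h import *
rel(.4245,-.147,.16)
E
```

```text
pos [ 0.4244 -0.1468  0.1582] z-axis [ 0.004 -0.065 -0.998] x-axis [0.999 0.042 0.002] F [-1.1 -0.  -2.9] w 6.7 g 49.0 q [-0.34 -0.12  2.17 -0.07  1.07  1.22] t 59.9 shift tool cm [ 0.01  0.03 -0.18]
```

>>> move_arm --series '[0,0,0,0,8.4,0,0,0,0,0,0,8.4,0,0,0,0,0,0,8.4,0,0,0,0,0,0,8.4,0,0,0,0,0,0,8.4,0,0]'

```text
time: 60.55
tool_pos: [0.4246, -0.1477, 0.1579]
tcp_rot: [-2.474, -0.051, 0.016]
wrist_force: [0.1, -0.8, -1.9]
width: 0.079
grip_force: 49.0
```

>>> move_arm --series '[0,0,0,0,8.4,0,0,0,0,0,0,8.4,0,0,0,0,0,0,0,0,0,0,0,0,0,0,0,0]'

```text
time: 61.05
tool_pos: [0.4244, -0.147, 0.158]
tcp_rot: [-2.187, -0.045, 0.024]
wrist_force: [-0.9, -0.0, -1.5]
width: 0.076
grip_force: 49.1
```

```bash
python3 - <<'E'
from h import *
rel(.4245,-.147,.044)
s=read_state();M=R.from_rotvec(s["tcp_rot"]).as_matrix();print("1cm down in tool:",(M.T@[0,0,-1]).round(3))
E
```

```text
pos [ 0.4244 -0.147   0.158 ] z-axis [-0.034  0.815 -0.578] x-axis [ 0.999  0.042 -0.001] F [-0.9 -0.  -1.5] w 6.5 g 49.1 q [-0.81  0.37  1.93  0.57  1.65  0.52] t 61.0 shift tool cm [0.02 9.3  6.59]
1cm down in tool: [0.001 0.816 0.578]
```

>>> move_arm --series '[0,0,2.5,1.77,0,0,0,0,0,2.5,1.77,0,0,0,0,0,2.5,1.77,0,0,0,0,0,1.7,1.2,0,0,0,0,0,0,0,0,0,0]'

```text
time: 61.68
tool_pos: [0.4241, -0.1463, 0.0456]
tcp_rot: [-2.185, -0.046, 0.025]
wrist_force: [0.8, -0.8, -1.8]
width: 0.079
grip_force: 49.2
```

>>> move_arm --series '[0,0,0.2,0.15,0,0,0,0,0,0.2,0.15,0,0,0,0,0,0,0,0,0,0]'

```text
time: 62.05
tool_pos: [0.4246, -0.1472, 0.0411]
tcp_rot: [-2.186, -0.046, 0.023]
wrist_force: [0.2, 0.2, -2.1]
width: 0.082
grip_force: 49.2
```

```bash
python3 - <<'E'
from h import *
rel(.4245,-.147,.037)
E
```

```text
pos [ 0.4246 -0.1472  0.0411] z-axis [-0.034  0.816 -0.577] x-axis [0.999 0.042 0.001] F [ 0.2  0.2 -2.1] w 7.0 g 49.2 q [-0.81  0.55  1.94  0.57  1.48  0.41] t 62.0 shift tool cm [-0.01  0.32  0.26]
```

>>> move_arm --series '[0,0,0.2,0.15,0,0,0,0,0,0.2,0.15,0,0,0,0,0,0,0,0,0,0]'

```text
time: 62.42
tool_pos: [0.4246, -0.1471, 0.037]
tcp_rot: [-2.183, -0.046, 0.023]
wrist_force: [-1.5, -2.7, 6.2]
width: 0.08
grip_force: 49.9
```

>>> move_arm --series '[2.5,0,0,0,0,0,0,2.5,0,0,0,0,0,0,2.5,0,0,0,0,0,0,2.5,0,0,-1.5,0,0,0,2.5,0,0,-2.5,0,0,0]'

```text
time: 63.05
tool_pos: [0.4253, -0.1795, 0.0592]
tcp_rot: [-2.183, -0.046, 0.025]
wrist_force: [-0.4, 0.2, 0.9]
width: 0.294
grip_force: 0.0
```

>>> move_arm --series '[2.5,0,0,-4,0,0,0,2.5,0,-3,-3,0,0,0,2.5,0,-5,-1,0,0,0,2.5,0,-5,0,0,0,0,2.5,0,0,0,0,0,0]'

```text
time: 63.68
tool_pos: [0.4262, -0.1703, 0.2147]
tcp_rot: [-2.189, -0.05, 0.019]
wrist_force: [0.1, 0.3, 0.1]
width: 0.292
grip_force: 0.0
```

```bash
python3 - <<'E'
from cov import *
rel(.4245,-.147,.2)
o=cover("11")
for n in o: 
    im=cv2.imread(f"raw_{n}11.png");ys,xs=np.where(o[n]);
    for r in np.linspace(ys.min(),ys.max(),9).astype(int): print(r,xs.min()-2,im[r,xs.min()-2:xs.max()+3].mean(1).round().astype(int).tolist())
E
```

```text
pos [ 0.4262 -0.1703  0.2147] z-axis [-0.032  0.814 -0.58 ] x-axis [0.999 0.043 0.005] F [0.1 0.3 0.1] w 24.8 g 0.0 q [-0.84  0.32  1.86  0.56  1.75  0.56] t 63.7 shift tool cm [-0.08 -0.15  2.76]
top [300, 217, 21, 43, 824] [[318, 217], [320, 257], [303, 259], [300, 218]]
  bright n 605 [np.int64(301), np.int64(319), np.int64(219), np.int64(257)]
scene [248, 201, 51, 31, 804] [[298, 213], [258, 231], [248, 218], [285, 201]]
  bright n 581 [np.int64(249), np.int64(296), np.int64(202), np.int64(230)]
217 298 [131, 133, 136, 143, 147, 149, 153, 153, 153, 151, 151, 152, 154, 156, 160, 161, 159, 159, 161, 165, 156, 137, 131, 131, 133]
222 298 [133, 144, 192, 241, 252, 254, 254, 254, 254, 254, 254, 254, 254, 254, 254, 254, 254, 253, 254, 253, 242, 153, 108, 126, 131]
227 298 [131, 135, 165, 232, 252, 254, 254, 254, 254, 254, 254, 254, 253, 249, 233, 217, 214, 214, 222, 238, 230, 152, 128, 179, 202]
232 298 [127, 134, 167, 238, 253, 254, 254, 254, 254, 254, 254, 254, 254, 251, 236, 198, 183, 185, 199, 230, 229, 160, 120, 165, 212]
238 298 [126, 133, 159, 226, 251, 254, 254, 254, 254, 254, 
[... 2414 characters left out ...]
30, 230, 230, 230, 230, 232, 235, 231, 242, 246, 231, 208, 129, 97, 103, 102, 102, 102, 103, 101, 98, 102, 102, 103, 103, 103, 103, 102, 102, 102, 103, 102, 102, 102, 102, 103]
227 246 [102, 103, 103, 102, 102, 102, 103, 104, 124, 188, 231, 230, 230, 230, 231, 235, 234, 241, 245, 235, 215, 151, 119, 103, 102, 103, 102, 103, 102, 101, 96, 96, 88, 61, 62, 62, 62, 61, 62, 62, 62, 62, 62, 77, 102, 103, 102, 102, 102, 103, 102, 102, 103, 103, 102]
231 246 [103, 103, 103, 103, 103, 102, 102, 102, 102, 102, 105, 130, 146, 102, 102, 103, 103, 103, 102, 102, 102, 101, 97, 89, 61, 62, 62, 62, 62, 62, 61, 62, 61, 62, 62, 62, 61, 62, 61, 62, 62, 61, 62, 62, 62, 62, 63, 74, 97, 101, 100, 93, 108, 95, 69]
```

The cover now lies flat with its rib up. Restoring the tool to vertical and fitting the cover pose.

>>> move_arm --series '[4.5,0,0,0,-9.1,0,0,4.5,0,0,0,-9.1,0,0,4.5,0,0,0,-9.1,0,0,4.5,0,0,0,-9.1,0,0,4.5,0,0,0,-9.1,0,0]' --grip_force 40

```text
time: 64.4
tool_pos: [0.4252, -0.1709, 0.2105]
tcp_rot: [-2.983, -0.06, 0.006]
wrist_force: [-0.9, 0.2, 0.9]
width: 0.528
grip_force: 0.0
```

>>> move_arm --series '[4.5,0,0,0,-9,0,0,4.5,0,0,0,0,0,0,4.5,0,0,0,0,0,0]'

```text
time: 64.78
tool_pos: [0.425, -0.17, 0.2102]
tcp_rot: [-3.133, -0.066, 0.003]
wrist_force: [0.7, -1.2, 0.9]
width: 0.527
grip_force: 0.0
```

```bash
python3 - <<'E'
from h import *
for n,(x0,y0,x1,y1),th in(("top",(295,210,325,265),150),("scene",(242,197,302,236),150)):
    g=cv2.resize(cv2.imread(f"raw_{n}11.png")[y0:y1,x0:x1].min(2),None,fx=4,fy=4)
    k,l,st,ce=cv2.connectedComponentsWithStats((g>th).astype(np.uint8));i=1+st[1:,4].argmax()
    c=max(cv2.findContours((l==i).astype(np.uint8),0,2)[0],key=cv2.contourArea)[:,0]
    print(n,cv2.minAreaRect(onz(n,(c+.5)/4-.5+[x0,y0],.008).astype(np.float32)))
plan(.424,-.127,.10,3)
# pile still ok?
s=cv2.imread("raw_scene11.png").astype(int);b=cv2.imread("raw_scene4.png").astype(int);print("pile diff",np.abs(s-b)[225:290,265:325].mean(), "rail/ears diff vs scene8",np.abs(s-cv2.imread("raw_scene8.png"))[280:350,215:300].mean())
E
```

```text
top ((0.42210352420806885, -0.13048222661018372), (0.1577432006597519, 0.07522530108690262), 2.3027520179748535)
scene ((0.4239370822906494, -0.12912562489509583), (0.1518457531929016, 0.07331686466932297), 2.12298846244812)
now [ 0.425  -0.17    0.2102] yaw 2.4 F [ 0.7 -1.2  0.9] w 44.8 g 0.0 t 64.8 | turn z -0.59 then shift cm [ 0.12 -4.3  11.02] tilt [-0.43  0.11 -0.  ]
pile diff 2.3466666666666667 rail/ears diff vs scene8 2.0776470588235294
```

>>> move_arm --series '[4.5,-0.3,-2,2,-0.4,0,0,4.5,0,-2,3,0,0,0,4.5,0,0,4,0,0,0,4.5,0,0,4,0,0,0,4.5,0,0,0,0,0,0]'

```text
time: 65.4
tool_pos: [0.417, -0.13, 0.0774]
tcp_rot: [-3.138, -0.062, 0.015]
wrist_force: [-1.1, 0.3, 0.2]
width: 0.525
grip_force: 0.0
```

>>> move_arm --series '[4.5,0,0,0,0,0,0,4.5,0,0,0,0,0,0]'

```text
time: 65.65
tool_pos: [0.4223, -0.1312, 0.083]
tcp_rot: [3.138, 0.064, 0.005]
wrist_force: [0.3, -0.6, 0.5]
width: 0.526
grip_force: 0.0
```

```bash
python3 - <<'E'
from h import *
plan(.4228,-.130,.020,2.2)
E
```

```text
now [ 0.4223 -0.1312  0.083 ] yaw 2.3 F [ 0.3 -0.6  0.5] w 44.7 g 0.0 t 65.7 | turn z 0.15 then shift cm [ 0.05 -0.12  6.3 ] tilt [ 0.16 -0.17 -0.  ]
```

>>> move_arm --series '[4.5,0,-0.1,3,0,0,0,4.5,0,0,2.5,0,0,0,4.5,0,0,0.7,0,0,0,4.5,0,0,0,0,0,0,0,0,0,0,0,0,0]'

```text
time: 66.28
tool_pos: [0.422, -0.1297, 0.0205]
tcp_rot: [3.138, 0.066, 0.004]
wrist_force: [-0.3, -0.8, -1.3]
width: 0.329
grip_force: 0.0
```

>>> move_arm --series '[0,0,0,0,0,0,0,0,0,0,0,0,0,0,0,0,0,0,0,0,0]'

```text
time: 66.65
tool_pos: [0.422, -0.1298, 0.0206]
tcp_rot: [3.138, 0.066, 0.004]
wrist_force: [-1.8, -0.2, 7.2]
width: 0.149
grip_force: 40.5
```

>>> move_arm --series '[0,0,0,-1,0,0,0,0,0,0,-4,0,0,0,0,0,0,-5,0,0,0,0,0,0,-5,0,0,-2.4,0,0,0,-3,0,0,0]'

```text
time: 67.28
tool_pos: [0.4213, -0.1291, 0.2024]
tcp_rot: [3.136, 0.132, 0.005]
wrist_force: [0.0, 0.5, -1.3]
width: 0.151
grip_force: 39.5
```

>>> move_arm --series '[0,0,0,0,0,0,0,0,0,0,0,0,0,0]'

```text
time: 67.53
tool_pos: [0.4196, -0.1285, 0.198]
tcp_rot: [3.138, 0.132, -0.003]
wrist_force: [0.8, -1.1, -2.0]
width: 0.152
grip_force: 39.5
```

```bash
python3 - <<'E'
from h import *
plan(.450,.083,.20,4.6)
E
```

```text
now [ 0.4196 -0.1285  0.198 ] yaw 4.8 F [ 0.8 -1.1 -2. ] w 12.9 g 39.5 t 67.5 | turn z 0.2 then shift cm [  4.73 -20.84  -0.2 ] tilt [0.05 0.1  0.  ]
```

>>> move_arm --series '[0,0.9,-4.2,0,0,0,0,0,0.9,-4.2,0,0,0,0,0,0.9,-4.2,0,0,0,0,0,1,-4.2,0,0,0,0,0,1,-4,0,0,0,0]'

```text
time: 68.15
tool_pos: [0.4483, 0.0835, 0.1962]
tcp_rot: [3.137, 0.132, -0.007]
wrist_force: [1.1, -0.5, -1.7]
width: 0.158
grip_force: 39.6
```

>>> move_arm --series '[0,0,0,2,0,0,0,0,0,0,2,0,0,0,0,0,0,0,0,0,0,0,0,0,0,0,0,0]'

```text
time: 68.65
tool_pos: [0.4494, 0.082, 0.1581]
tcp_rot: [3.137, 0.131, -0.003]
wrist_force: [0.5, 0.9, -1.8]
width: 0.15
grip_force: 39.7
```

```bash
python3 - <<'E'
from h import *
plan(.450,.083,.140,4.6)
E
```

```text
now [0.4494 0.082  0.1581] yaw 4.8 F [ 0.5  0.9 -1.8] w 12.7 g 39.7 t 68.7 | turn z 0.19 then shift cm [ 0.06 -0.09  1.81] tilt [0.11 0.11 0.  ]
```

>>> move_arm --series '[0,0,-0.1,0.8,0,0,0,0,0,0,0.6,0,0,0,0,0,0,0.3,0,0,0,0,0,0,0.2,0,0,0,0,0,0,0,0,0,0]'

```text
time: 69.28
tool_pos: [0.45, 0.0831, 0.1406]
tcp_rot: [3.137, 0.132, -0.0]
wrist_force: [-3.3, -0.2, 4.6]
width: 0.152
grip_force: 40.4
```

```bash
python3 - <<'E'
from h import *
plan(.450,.083,.140,4.6)
E
```

```text
now [0.45   0.0831 0.1406] yaw 4.8 F [-3.3 -0.2  4.6] w 12.9 g 40.4 t 69.3 | turn z 0.2 then shift cm [0.   0.01 0.06] tilt [0.1  0.01 0.  ]
```

Seated on the pile (+4.6 N). Release, rise straight up, and check before and after leaving.

>>> move_arm --series '[3,0,0,0,0,0,0,4,0,0,0,0,0,0,4,0,0,0,0,0,0,4,0,0,0,0,0,0,4,0,0,-1,0,0,0]'

```text
time: 69.9
tool_pos: [0.4491, 0.083, 0.1493]
tcp_rot: [3.137, 0.132, -0.003]
wrist_force: [0.1, 0.5, -0.9]
width: 0.468
grip_force: 0.0
```

>>> move_arm --series '[4,0,0,-3,0,0,0,4,0,0,-5,0,0,0,4,0,0,-5,0,0,0,4,0,0,0,0,0,0]'

```text
time: 70.4
tool_pos: [0.4532, 0.0838, 0.2861]
tcp_rot: [3.138, 0.132, 0.017]
wrist_force: [0.2, 0.3, 0.8]
width: 0.469
grip_force: 0.0
```

```bash
cat > chk.py <<'E'
from h import *
def chk(tag,ns=("scene","top")):
    c,s=np.cos(np.radians(4.6)),np.sin(np.radians(4.6));Rl=np.array([[c,-s],[s,c]])
    for n in ns:
        im=read_camera(n)[:,:,::-1].copy();cv2.imwrite(f"raw_{n}{tag}.png",im)
        q=np.array([[75,33],[75,-33],[-75,-33],[-75,33]])/1000@Rl.T+[.45,.083]
        p=proj(n,np.c_[q,np.full(4,.128)]).astype(int);x0,y0=p.min(0)-8;x1,y1=p.max(0)+9
        sub=im[y0:y1,x0:x1];m=(sub.min(2)>150)
        e=np.zeros(im.shape[:2],np.uint8);cv2.fillConvexPoly(e,p.astype(np.int32),1);e=e[y0:y1,x0:x1]>0
        print(n,"white in expected top",round(m[e].mean(),2))
        g=cv2.resize(sub.min(2),None,fx=4,fy=4);k,l,st,ce=cv2.connectedComponentsWithStats(((g>165)&(cv2.dilate(cv2.resize(e.astype(np.uint8),None,fx=4,fy=4),np.ones((17,17)))>0)).astype(np.uint8));i=1+st[1:,4].argmax()
        cc=max(cv2.findContours((l==i).astype(np.uint8),0,2)[0],key=cv2.contourArea)[:,0]
        r=cv2.minAreaRect(onz(n,(cc+.5)/4-.5+[x0,y0],.128).astype(np.float32));print("  rect",np.round(r[0],4),np.round(r[1],4),round(r[2],1))
E
python3 - <<'E'
from chk import *
plan(.45,.083,.14,4.6);chk("12",("scene",))
E
```

```text
now [0.4532 0.0838 0.2861] yaw 4.8 F [0.2 0.3 0.8] w 39.8 g 0.0 t 70.4 | turn z 0.2 then shift cm [-0.32  0.06 14.61] tilt [ 0.07 -0.63 -0.  ]
scene white in expected top 0.88
  rect [0.4521 0.0866] [0.1508 0.0708] 5.2
```

Cover is on the pile, centred. Move away, let things settle and recheck.

>>> move_arm --series '[4,0,4,-2,0,0,0,4,0,5,0,0,0,0,4,0,5,0,0,0,0,4,0,5,0,0,0,0,4,0,5,0,0,0,0]'

```text
time: 71.08
tool_pos: [0.4691, -0.157, 0.2987]
tcp_rot: [3.138, 0.131, -0.003]
wrist_force: [1.2, 0.3, 0.1]
width: 0.466
grip_force: 0.0
```

>>> move_arm --series '[4,0,0,0,0,0,0,4,0,0,0,0,0,0,4,0,0,0,0,0,0,4,0,0,0,0,0,0,4,0,0,0,0,0,0]'

```text
time: 71.7
tool_pos: [0.4701, -0.1549, 0.3003]
tcp_rot: [3.137, 0.134, 0.0]
wrist_force: [-0.3, -0.2, -0.4]
width: 0.464
grip_force: 0.0
```

```bash
python3 - <<'E'
from chk import *
chk("13");s=cv2.imread("raw_scene13.png").astype(int)
print("ears/rail/gun diff vs scene3-era(8)",np.abs(s-cv2.imread("raw_scene8.png"))[275:350,215:300].mean(),np.abs(s-cv2.imread("raw_scene8.png"))[275:335,310:405].mean())
# pile side + ears vs scene4 
print("pile side vs 4",np.abs(s-cv2.imread("raw_scene4.png"))[258:285,272:320].mean(),"bystanders",[float(np.abs(s-cv2.imread("raw_scene0.png"))[a:b,c:d].mean().round(1)) for a,b,c,d in((145,190,160,200),(125,165,205,225),(125,155,228,266),(360,410,338,376))])
# rail axis x vs band block in top view
t=cv2.imread("raw_top13.png");print("F",read_state()["wrist_force"].round(1),read_state()["time"])
d=(t.max(2)<60).astype(np.uint8);d[:145]=0;d[200:]=0;d[:,:190]=0;d[:,235:]=0
ys,xs=np.where(d);print("ear dark bbox px",xs.min(),xs.max(),ys.min(),ys.max(),onz("top",[(xs.mean(),ys.mean())],.1))
E
```

```text
scene white in expected top 0.88
  rect [0.452  0.0866] [0.1509 0.0709] 5.1
top white in expected top 0.99
  rect [0.4472 0.0882] [0.1617 0.0837] 1.9
ears/rail/gun diff vs scene3-era(8) 0.9216209150326797 0.964093567251462
pile side vs 4 0.9681069958847737 bystanders [9.8, 7.5, 32.5, 5.6]
F [ 0.7  0.1 -0.5] 71.8
ear dark bbox px 204 226 146 194 [[0.64473678 0.21863996]]
```

```bash
python3 -c "
from workcell import *
print(finish_job())"
```

```text
the job is handed in; nothing more can be done
None
```

The job is handed in, result not yet known: the ear defenders hang on the rail, all five moulds are piled square on the plate, the trigger was squeezed about 1.1 s and released, and the cover lies rib up on the pile; it had ended up upside down beside the pile after its first placing, cause unconfirmed, so I flipped and re-laid it, and I last checked it from camera measurements because my 14 pictures were used up.

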